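# Load the UV curing chamber with a push stick

## Robot

A 6-joint arm with a two-finger parallel gripper is mounted at the origin on a cart in front of the work surface, level with it; the furniture and walls round the work are solid. World frame = base frame: x ahead of the robot, y to its left, z up, the work surface at z = 0. Lengths are in m, angles in rad, forces in N, time in s.
With the tool pointing down it reaches from about 0.3 to 0.775 m from the base axis. Payload 14.6 kg.
Tool frame: the origin (TCP) lies at the very end of the fingers, on their centre line; the grasp point (between the pads) lies 19 mm behind it; z points along the fingers, y is the line along which they close (so a half turn about z gives the same grasp; the last joint's range is limited). The gripper opens to 94 mm and grips with 3 to 60 N. Pads are 16 mm wide; open, the fingers measure 119 mm over their backs; the gripper's body (75 mm by 177 mm) begins 78 mm behind the grasp point.
Start: joints at [1.078, 0.3, 1.521, -0, 1.321, -0.067], TCP at [0.227, 0.501, 0.205] pointing down, gripper open.
Joint ranges: [-3.03, 3.03], [-0.79, 2.21], [0.23, 2.52], [-1.04, 4.18], [0, 3.07], [-2.55, 2.55]. Speed limits (rad/s): [2.22, 2.22, 2.57, 3.14, 3.14, 3.14].

## Interface

Orientations are given as [roll, pitch, yaw] about the fixed x, y, z axes, in that order (R = Rz(yaw) Ry(pitch) Rx(roll)).
In Python, from station import status, vision, order, silhouettes gives the robot as it stands. The module is installed in compiled form; this text tells all that it offers.
- The arm moves only by the shell command python3 -m pendant 'ROWS' [FORCE]. ROWS is JSON, one flat list of numbers, 7 for each row, row after row: the shift along the tool's x, y, z in units of 500 mm (1.0 is 500 mm), then the turn, a rotation vector about the tool's x, y, z in units of 90 degrees (1.0 is 90 degrees), then the opening, from -1 (shut) to 1 (fully open). A call has 1 to 12 rows; each row is the pose to reach, as a shift and turn from the pose commanded when the call began, along the tool's axes at that moment; what a row does not reach only later rows make up. A row lasts 1/10 s, in which the tool goes at most 50 mm and 8.59 degrees, less where a joint would pass 70% of its speed; a pose out of reach is approached as far as the arm can. A call with a number of a shift or a turn outside -1 to 1 is refused whole. A call with a gripper value outside its range is refused whole. The fingers move at their own pace and stop on an object; FORCE is the grip in N (left out, the last holds). Time passes only in rows, so rows that repeat a pose let the fingers close. It gives the time, the measured TCP pose, the force, the opening and the grip force at its end, in the units of the state.
- status.get_obs(): the state, without advancing time (a new reading comes with each control period).
- vision.camera(name): name is "side" or "top"; returns a dict with "pixels" (384x512x3 uint8, red, green, blue), "K" (3x3 intrinsics, pixels), "R" (3x3) and "t" (3): a world point X has camera coordinates R X + t. Camera axes: x right, y down, z forward; pixel columns grow to the right and rows downward; lengths in m; the calibration is good to about 2 mm. A picture is of the moment at which its call begins. There is no depth.
- order.hand_in(): hands the job in; it is judged then, once.
Trained networks look in a picture, given as the dict that the camera call returned (one of the last four; its "shot" number tells which), for a name from the list of things; names that differ only in an ending like _2 or _b are one class to them, and where a whole thing is asked for, a point or a joint stands for the part that bears it (a point fixed in the world has none). Each returns a list of dicts, best first, with "score" (0 to 1); they miss things now and then, are a little off and sometimes report something else, mostly with a low value. They report only what shows in the picture. A call takes as long as a camera call.
- silhouettes(target, picture): "region" (384x512 bool, what is visible of it) and "extent" ([left, top, right, bottom] in pixels, round what is visible of it).
The state is a dict: "time_s": time; "qpos": joint angles; "joint_vel": joint speeds; "tau": joint torques, N m; "ee_pos": TCP position; "eef_rot": TCP orientation; "force": force on the tool from outside, world axes, zero at the start; "moment": the same for the moment, N m; "grip_width": finger opening in m; "grip_force": force on a finger pad.
Only numpy, scipy, OpenCV 4.12 (cv2) and the standard library are available. Lean on these libraries where they do the work, as an engineer would, in place of code of your own. Each camera call takes 0.05 s, during which the arm holds its last target. There are 200 camera calls.

## Task

Get the UV curing chamber on the bench ready and load it: first lower the amber shield plate over the two locating pins on the chamber's roof until it lies flush. Then set every wooden block flat on the infeed and feed it through the low guarded opening with the push stick behind it, one block after another and never with the fingers once it has entered the opening, until every block is completely inside; the blocks already inside are shunted further in by the next. Finally stand the push stick back in its grey rest and leave the vial, the timer and the tape roll as they are.

Things in the scene. Friction and masses are not known exactly. Their poses are not given: they have to be found in the camera images.
- chamber: UV curing chamber, fixed: grey bed 375 x 116 mm, white box, yellow guard bar over the opening, black lamp housing at the far end. Frame: x feed direction, x = 0 guard front, y = 0 mid channel, z = 0 bench top. Bed top z = 12 mm, level from the infeed (x = -145 to 0) on. Walls and guard bar reach z = 52, 108 mm wide; lamp housing (x = 164 to 222) z = 91
- mouth (a point): middle of the opening on the bed (chamber x = 0, z = 12 mm). Opening and channel are 82 mm wide and 26 mm high; the channel runs 216 mm on along x to a closed end, so three blocks fit with their 61 mm sides along x. The infeed's guide rails (10 mm high) flare from 82 mm apart here to about 97 mm at the outer end. Axes as the chamber's
- shield_seat (a point): point on the chamber's roof (chamber x = 82, z = 52 mm) midway between the two locating pins, where the centre of the shield's underside must come. Pins: steel, 10 mm thick, 18 mm high, the top 6 mm tapered to 5 mm, 55 mm before and behind this point along x. The roof between them is open until the shield closes it. Axes as the chamber's
- infeed_spot (a point): point on the infeed bed (chamber x = -76, z = 12 mm): a block centred here leaves room for fingers that close along the feed direction. Axes as the chamber's
- shield: amber (bright orange) plate 140 (x) x 100 (y) x 8 mm, 0.22 kg, with two through holes of 13 mm at x = +55 and -55 mm, y = 0; origin: centre of its underside. Black bar grip on its middle, 46 mm along x, 14 mm thick along y, from z = 8 to 40 mm: pinch it from above across y. It fits either way round
- push_stick: red push stick standing flat on its sole, 0.16 kg; origin: on the underside below its handle, x points to the tip. Sole 34 mm wide and 14 mm high from x = -45 to 86 mm, black pushing face 50 mm wide and 16 mm high, ending at x = 95 mm. Upright handle at x = 0, 34 mm (x) x 16 mm (y), up to z = 76 mm: pinch it from above across y
- stick_mid (a point): point on the underside of the push stick, halfway along it (25 mm ahead of its origin)
- stick_rest: grey shallow tray, fixed, 180 (x) x 74 (y) x 11 mm outside, 4 mm walls and floor; origin: centre of its underside. The push stick stands in it at the start and belongs back there, along the tray's x, either way round
- rest_mid (a point): centre of the tray's inner floor (z = 4 mm)
- block_a: wooden mounting block, 61 (its x) x 74 (its y) x 16 mm, about 60 g; origin: centre of its underside. Grasp it from above across the 61 mm sides; two or three such blocks are on the bench, an absent one is given as None
- block_b: wooden mounting block, 61 (its x) x 74 (its y) x 16 mm, about 60 g; origin: centre of its underside. Grasp it from above across the 61 mm sides; two or three such blocks are on the bench, an absent one is given as None
- block_c: wooden mounting block, 61 (its x) x 74 (its y) x 16 mm, about 60 g; origin: centre of its underside. Grasp it from above across the 61 mm sides; two or three such blocks are on the bench, an absent one is given as None
- vial: bystander: clear vial with a turquoise cap, 23 mm across, 63 mm high; origin: centre of its underside; leave it alone
- timer: bystander: white bench timer 66 x 68 x 17 mm; origin: centre of its underside; leave it alone
- tape: bystander: roll of blue tape, 48 mm across, 18 mm high; origin: centre of its underside; leave it alone

How it is judged:
By the outcome, as a careful person would: the job done as asked, in the order asked, and still so for the second after the job is handed in, with the robot touching nothing.
Of block_a, block_b, block_c only 2 to 3 are there at a start; the rules pass over those that are not, and their reading is None.
At some moment in a run one of block_a, block_b, block_c may be knocked a few centimetres aside while the robot is not near it.
Once in a run the grip may slacken for a moment while it holds something.
It also fails if it takes over 210 s, if anything falls off the work surface, if the arm or the gripper's body presses on something with over 40 N, if the wrist force passes 120 N, or if a joint passes its speed limit or range.

## Working session

There is one attempt and no reset: what is moved stays moved. The work goes in short steps, Python scripts to look and compute and a shell command to move; the robot and the scene stay as the last step left them, time stands still between calls to the robot, and variables do not carry over. Pictures are saved under pics/ and viewed, at most 16 in all, crops included, and the job is handed in when it is done.

```bash
mkdir -p pics
cat > h.py <<'E'
import numpy as np, cv2
from station import status, vision, order, silhouettes
def save(p,n): cv2.imwrite(f'pics/{n}.png',p["pixels"][:,:,::-1])
def ray(p,uv):
    K,R,t=[np.array(p[k]) for k in("K","R","t")]
    return -R.T@t, R.T@np.linalg.inv(K)@np.array([uv[0],uv[1],1.])
def on(p,uv,z):
    c,d=ray(p,uv); return c+d*(z-c[2])/d[2]
def proj(p,X):
    K,R,t=[np.array(p[k]) for k in("K","R","t")]
    c=(R@np.array(X).T).T+t; u=(K@c.T).T; return u[:,:2]/u[:,2:]
E
python3 - <<'E'
from h import *
print(status.get_obs())
for n in("top","side"):
    p=vision.camera(n); save(p,n+"0"); print(n,np.round(p["K"],1).tolist(),np.round(p["R"],3).tolist(),np.round(p["t"],3))
    for o in("chamber","shield","push_stick","stick_rest","block_a","vial","timer","tape"):
        for r in silhouettes(o,p)[:4]:
            m=r["region"].astype(np.uint8); ys,xs=np.nonzero(m)
            rc=cv2.minAreaRect(np.c_[xs,ys].astype(np.float32))
            print(o,round(r["score"],2),np.round(r["extent"]),[np.round(a,1) for a in rc], on(p,rc[0],0.016).round(3)[:2])
E
```

```text
{'time_s': 0.0, 'qpos': array([ 1.07840927e+00,  3.00445499e-01,  1.52154542e+00, -1.56362242e-05,
        1.32068788e+00, -6.65917699e-02]), 'joint_vel': array([-0.00128503,  0.00140547,  0.00030088,  0.00144562,  0.00041703,
       -0.00049453]), 'tau': array([ 8.91903583e-04, -5.31808662e+01, -3.52730048e+01,  7.08295754e-02,
        2.44613760e-02, -4.78972015e-05]), 'ee_pos': array([0.22706118, 0.50067359, 0.20491546]), 'eef_rot': array([-3.14050790e+00, -5.71631447e-05,  2.71580121e+00]), 'force': array([-0.63472325, -0.48439858,  0.06760461]), 'moment': array([ 0.00630481,  0.04717932, -0.02056027]), 'grip_force': 0.0, 'grip_width': 0.09390763413147507}
top [[469.4, 0.0, 247.4], [0.0, 469.4, 187.4], [0.0, 0.0, 1.0]] [[0.019, -1.0, 0.014], [-0.997, -0.02, -0.074], [0.074, -0.012, -0.997]] [-0.172  0.624  1.366]
chamber 0.49 [123. 179. 253. 264.] [array([186.2, 223.1]), array([129.6,  40. ]), np.float64(27.3)] [0.518 0.019]
shield 0.58 [134. 139. 182. 192.] [array([159. , 163.8]), array([47.3, 33.9]), np.float64(29.9)] [0.693 0.105]
push_stick 0.76 [292. 244. 336. 265.] [array([
[... 2234 characters left out ...]
, np.float64(38.7)] [ 0.574 -0.169]
block_a 0.92 [194. 215. 222. 239.] [array([208.4, 226.5]), array([16.2, 28.2]), np.float64(68.2)] [ 0.613 -0.049]
block_a 0.73 [298. 210. 320. 234.] [array([309.3, 219.5]), array([17.2, 26.6]), np.float64(33.7)] [ 0.555 -0.287]
vial 0.76 [340. 182. 353. 202.] [array([346.2, 192.2]), array([ 9.7, 22.1]), np.float64(14.0)] [ 0.604 -0.414]
timer 0.77 [197. 157. 224. 183.] [array([211. , 169.4]), array([23.8, 20. ]), np.float64(3.8)] [ 0.791 -0.107]
timer 0.51 [103. 202. 175. 234.] [array([136.5, 218. ]), array([34., 69.]), np.float64(90.0)] [0.693 0.109]
tape 0.72 [160. 170. 183. 187.] [array([170.5, 178.5]), array([17., 19.]), np.float64(90.0)] [0.793 0.003]
```

View pics/top0.png

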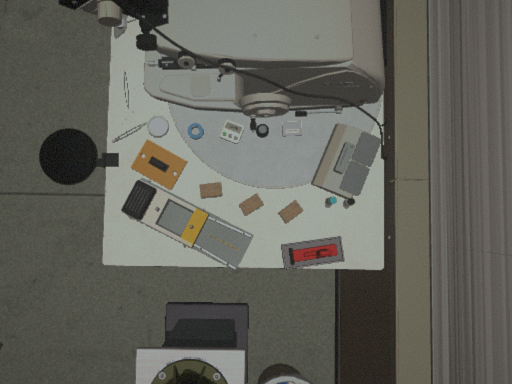

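View pics/side0.png

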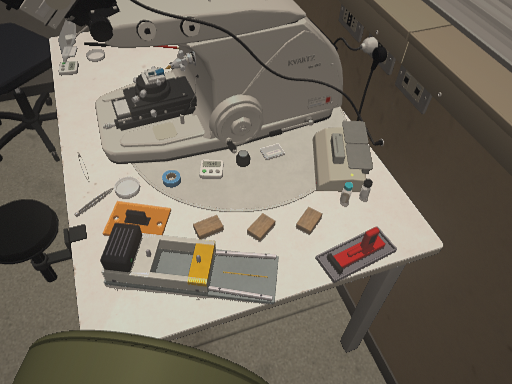

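```bash
cat >> h.py <<'E'
from scipy.optimize import minimize
def box(x0,x1,y0,y1,z0,z1): return np.array([[x,y,z] for x in(x0,x1) for y in(y0,y1) for z in(z0,z1)])/1e3
M=dict(chamber=[box(-145,230,-58,58,0,12),box(0,222,-54,54,0,52),box(164,222,-54,54,0,91)],
 shield=[box(-70,70,-50,50,0,8),box(-23,23,-7,7,8,40)],
 push_stick=[box(-45,86,-17,17,0,14),box(86,95,-25,25,0,16),box(-17,17,-8,8,0,76)],
 stick_rest=[box(-90,90,-37,37,0,11)], block_a=[box(-30.5,30.5,-37,37,0,16)])
def place(P,q,z=0):
    c,s=np.cos(q[2]),np.sin(q[2]); return P@np.array([[c,s,0],[-s,c,0],[0,0,1]])+[q[0],q[1],z]
U=4
def render(p,name,q,z=0):
    im=np.zeros((384*U,512*U),np.uint8)
    for b in M[name]:
        uv=(proj(p,place(b,q,z))+.5)*U-.5
        h=cv2.convexHull(np.round(uv*16).astype(np.int32)); cv2.fillConvexPoly(im,h,255,shift=4)
    return cv2.resize(im,(512,384),interpolation=cv2.INTER_AREA)/255.
def fit(name,obs,q0,z=0):
    "obs: list of (picture, mask)"
    def f(q):
        c=0
        for p,m in obs:
            r=render(p,name,q,z); c+=np.abs(r-m).sum()/m.sum()
        return c
    S=np.array([[0,0,0],[.01,0,0],[0,.01,0],[0,0,.12]])
    q=np.array(q0,float)
    for k in(1,.3): r=minimize(f,q,method="Nelder-Mead",options=dict(initial_simplex=q+S*k,xatol=1e-4,fatol=1e-4)); q=r.x
    return q,r.fun/len(obs)
def find(name,p,xy,z=0.01):
    "mask of that class nearest to the world spot"
    best=None
    for r in silhouettes(name,p):
        m=r["region"].astype(float)
        if m.sum()<30: continue
        ys,xs=np.nonzero(m); d=np.hypot(*(on(p,(xs.mean(),ys.mean()),z)[:2]-xy[:2]))
        if d<.06 and (best is None or r["score"]>best[0]): best=(r["score"],m)
    return None if best is None else best[1]
def locate(name,pics,q0,z=0,verbose=1):
    obs=[(p,find(name,p,q0)) for p in pics]; obs=[o for o in obs if o[1] is not None]
    if not obs: print(name,"not seen"); return None
    q,e=fit(name,obs,q0,z)
    if verbose: print(name,len(obs),q.round(4).tolist(),"err",round(e,3), [fit(name,[o],q,z)[0].round(3).tolist() for o in obs])
    return q
def overlay(p,items,fn,crop,s):
    x0,y0,x1,y1=crop
    im=cv2.resize(p["pixels"][y0:y1,x0:x1,::-1],None,fx=s,fy=s,interpolation=cv2.INTER_CUBIC)
    for n,q,z in items:
        for b in M[n]:
            uv=(proj(p,place(b,q,z))-[x0,y0]+.5)*s-.5
            for i in range(8):
                for j in(1,2,4):
                    if not i&j: cv2.line(im,tuple(np.round(uv[i]).astype(int).tolist()),tuple(np.round(uv[i|j]).astype(int).tolist()),(255,0,255) ,1,cv2.LINE_AA)
    cv2.imwrite(f'pics/{fn}.png',im)
E
python3 - <<'E'
from h import *
ps=[vision.camera("top"),vision.camera("side")]
it=[]
for n,q in [("chamber",(.5,-.01,2.65)),("shield",(.693,.105,2.65)),("push_stick",(.437,-.36,1.7)),("push_stick",(.437,-.36,-1.4)),("stick_rest",(.437,-.355,1.7)),("block_a",(.617,-.05,1.6)),("block_a",(.577,-.171,2.1)),("block_a",(.557,-.289,2.2))]:
    if n=="chamber":
        q=(.49,.0,2.65-1.57+.0)  # try
        q=(.475+.02,.0,1.07)
    z=.004 if n=="push_stick" else 0
    r=locate(n,ps,q,z)
    if r is not None: it.append((n,r,z))
np.save("it.npy",np.array([i[1] for i in it]))
overlay(ps[0],it[:3]+it[4:],"ov_t",(110,130,350,275),3.3)
overlay(ps[1],it[:3]+it[4:],"ov_s",(95,175,400,310),2.6)
E
```

```text
chamber 2 [0.4977, -0.025, 1.1132] err 0.032 [[0.497, -0.026, 1.111], [0.498, -0.025, 1.116]]
shield 2 [0.6942, 0.109, 4.2292] err 0.233 [[0.693, 0.108, 4.217], [0.696, 0.109, 4.238]]
push_stick 2 [0.4426, -0.382, 1.7601] err 0.081 [[0.443, -0.383, 1.764], [0.443, -0.381, 1.76]]
push_stick 2 [0.433, -0.3324, -1.3651] err 0.199 [[0.433, -0.333, -1.375], [0.432, -0.331, -1.312]]
stick_rest 1 [0.4377, -0.3566, 1.7365] err 0.673 [[0.438, -0.357, 1.734]]
block_a 2 [0.6333, -0.0484, 1.5944] err 0.807 [[0.633, -0.048, 1.594], [0.634, -0.048, 1.618]]
block_a 2 [0.5782, -0.1716, 2.2563] err 0.83 [[0.578, -0.172, 2.258], [0.579, -0.167, 2.811]]
block_a 2 [0.5587, -0.2893, 2.2727] err 0.847 [[0.565, -0.286, 2.018], [0.561, -0.287, 2.515]]
```

View pics/ov_t.png

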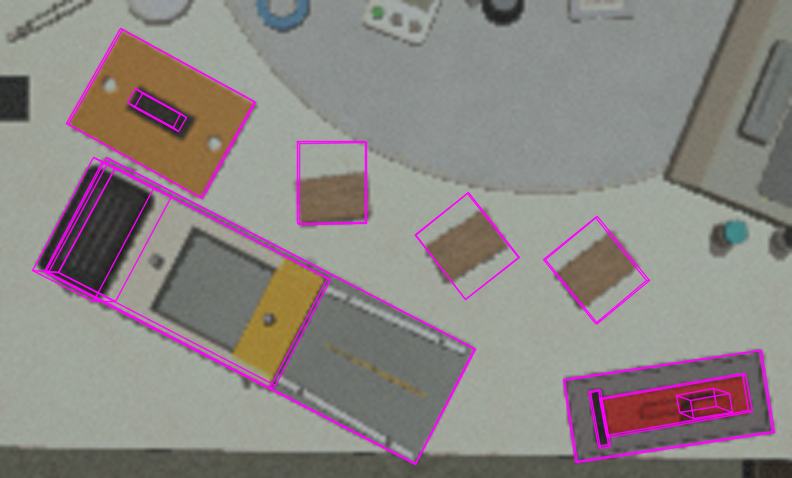

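View pics/ov_s.png

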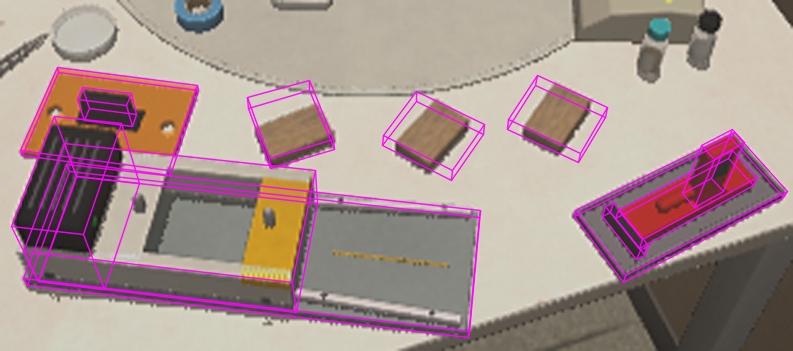

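Run:
```python
from h import *
ps=[vision.camera("top"),vision.camera("side")]
a=cv2.resize(ps[0]["pixels"][175:230,190:310],None,fx=6.5,fy=6.5,interpolation=cv2.INTER_CUBIC)
b=cv2.resize(ps[1]["pixels"][200:245,190:325],None,fx=5.8,fy=5.8,interpolation=cv2.INTER_CUBIC)
w=780; im=np.vstack([cv2.resize(a,(w,int(a.shape[0]*w/a.shape[1]))),cv2.resize(b,(w,236))])[:600]
cv2.imwrite("pics/bl.png",im[:,:,::-1])
for q0 in [(.617,-.05,.1),(.577,-.171,.6),(.557,-.289,.7)]:
    obs=[(p,find("block_a",p,q0)) for p in ps]
    def f(v):
        M["block_a"]=[box(-v[3]*500,v[3]*500,-v[4]*500,v[4]*500,0,v[5]*1000)]
        return sum(np.abs(render(p,"block_a",v)-m).sum()/m.sum() for p,m in obs)
    best=None
    for h in(.016,.061,.03):
        v=np.array([*q0,.041,.061,h]); S=np.vstack([v,v+np.diag([.01,.01,.2,.01,.01,.01])])
        r=minimize(f,v,method="Nelder-Mead",options=dict(initial_simplex=S,maxiter=600,xatol=1e-4,fatol=1e-4))
        print(r.x.round(3).tolist(),round(r.fun/2,3))
```

```text
[0.619, -0.049, 0.133, 0.038, 0.063, 0.018] 0.064
[0.619, -0.049, 0.137, 0.038, 0.063, 0.018] 0.064
[0.618, -0.049, 0.131, 0.038, 0.063, 0.018] 0.064
[0.579, -0.171, 0.585, 0.037, 0.063, 0.014] 0.061
[0.578, -0.171, 0.593, 0.037, 0.063, 0.015] 0.061
[0.579, -0.172, 0.595, 0.036, 0.062, 0.015] 0.061
[0.56, -0.29, 0.655, 0.038, 0.061, 0.016] 0.064
[0.56, -0.289, 0.657, 0.038, 0.061, 0.017] 0.065
[0.559, -0.289, 0.667, 0.038, 0.062, 0.018] 0.069
```

View pics/bl.png

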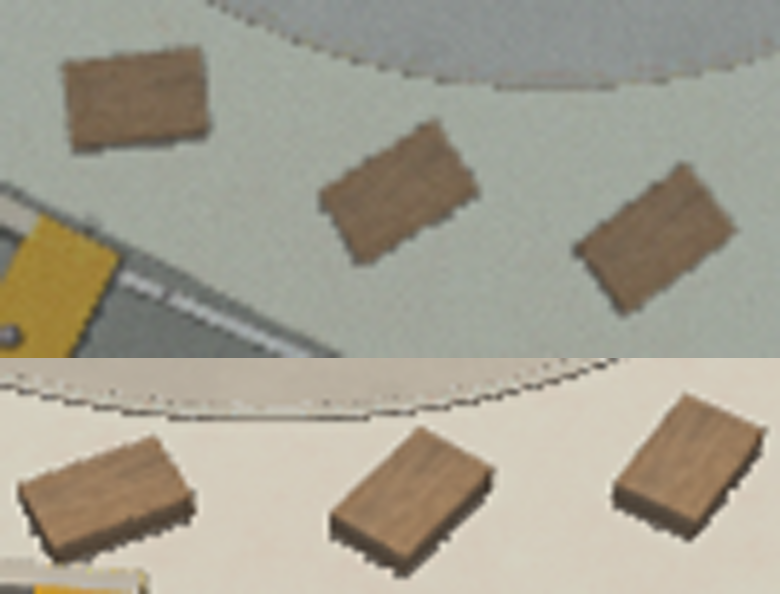

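```bash
cat >> h.py <<'E'
from scipy.spatial.transform import Rotation as Ro
CH=np.array([.4977,-.025,1.1132])
def ch(x,y=0): return place(np.array([[x,y,0.]])/1e3,CH)[0][:2]
def plan(calls,start=None):
    "calls: list of calls, each a list of (x,y,z,yaw); numbers relative to start of each call"
    if start is None:
        o=status.get_obs(); pos=np.array(o["ee_pos"]); R=Ro.from_euler("xyz",o["eef_rot"]); print("now",pos.round(4),np.round(o["eef_rot"],3),"w",round(o["grip_width"],4),"F",np.round(o["force"],1),"t",round(o["time_s"],1))
    else: pos=np.array(start[:3],float); R=Ro.from_euler("xyz",[np.pi,0,start[3]])
    for c in calls:
        lp,lR=pos,R
        for w in c:
            T=Ro.from_euler("xyz",[np.pi,0,w[3]]); d=R.inv().apply(np.array(w[:3])-pos)/.5; a=(R.inv()*T).as_rotvec()/(np.pi/2)
            n=max(np.linalg.norm(w[:3]-lp)/.05,np.degrees((lR.inv()*T).magnitude())/8.59)
            q6=np.arctan2(w[1],w[0])+np.pi/2-w[3]
            print("  ",d.round(3).tolist(),a.round(3).tolist(),"rows %.1f q6 %.2f"%(n,q6)); lp,lR=np.array(w[:3]),T
        print("--"); pos,R=lp,lR
E
python3 - <<'E'
from h import *
p=vision.camera("top"); s=vision.camera("side")
for n,x in(("p-",27),("p+",137)):
    X=[[*ch(x),.070]]; print(n,proj(p,X),proj(s,X))
print("spot",ch(-76),"seat",ch(82))
plan([[(.60,.25,.2,1.9)],[(.694,.109,.12,1.0876)],[(.694,.109,.013,1.0876)]])
E
```

```text
p- [[190.90479369 226.17285068]] [[198.66681198 255.15509681]]
p+ [[156.68655649 208.39414813]] [[148.21787635 249.42830418]]
spot [ 0.46412373 -0.09318089] seat [0.53392703 0.0485636 ]
now [0.2272 0.5009 0.2054] [-3.142 -0.     2.716] w 0.0939 F [ 0.8  0.1 -0.1] t 2.3
   [-0.886, -0.149, 0.011] [-0.0, 0.0, 0.519] rows 9.0 q6 0.07
--
   [-0.328, 0.087, 0.16] [-0.0, -0.0, 0.517] rows 5.4 q6 0.64
--
   [0.0, -0.0, 0.214] [0.0, 0.0, 0.0] rows 2.1 q6 0.64
--
```

```bash
python3 -m pendant '[-0.443,-0.075,0.006,0,0,0.26,0.2, -0.886,-0.149,0.011,0,0,0.519,0.2, -0.886,-0.149,0.011,0,0,0.519,0.2, -0.886,-0.149,0.011,0,0,0.519,0.2, -0.886,-0.149,0.011,0,0,0.519,0.2, -0.886,-0.149,0.011,0,0,0.519,0.2, -0.886,-0.149,0.011,0,0,0.519,0.2, -0.886,-0.149,0.011,0,0,0.519,0.2, -0.886,-0.149,0.011,0,0,0.519,0.2, -0.886,-0.149,0.011,0,0,0.519,0.2, -0.886,-0.149,0.011,0,0,0.519,0.2, -0.886,-0.149,0.011,0,0,0.519,0.2]' 
python3 -m pendant '[-0.328,0.087,0.16,0,0,0.517,0.2, -0.328,0.087,0.16,0,0,0.517,0.2, -0.328,0.087,0.16,0,0,0.517,0.2, -0.328,0.087,0.16,0,0,0.517,0.2, -0.328,0.087,0.16,0,0,0.517,0.2, -0.328,0.087,0.16,0,0,0.517,0.2, -0.328,0.087,0.16,0,0,0.517,0.2, -0.328,0.087,0.16,0,0,0.517,0.2, -0.328,0.087,0.16,0,0,0.517,0.2, -0.328,0.087,0.16,0,0,0.517,0.2]'
python3 - <<'E'
from h import *
plan([[(.694,.109,.013,1.0876)]])
p=vision.camera("top"); s=vision.camera("side"); 
it=[("shield",[.6942,.109,4.2292],0)]
overlay(p,it,"g_t",(100,110,260,230),4.9)
E
```

```text
time_s: 3.5
ee_pos: [0.5991, 0.2508, 0.2]
eef_rot: [-3.141, -0.0, 1.901]
force: [-1.0, 0.3, 1.2]
grip_width: 0.0567
grip_force: 0.0
time_s: 4.5
ee_pos: [0.694, 0.1095, 0.1202]
eef_rot: [3.141, -0.0, 1.09]
force: [0.4, -0.6, 0.8]
grip_width: 0.0558
grip_force: 0.0
now [0.694  0.1095 0.1202] [ 3.141 -0.     1.09 ] w 0.0558 F [ 0.4 -0.6  0.8] t 4.5
   [-0.001, 0.0, 0.214] [0.0, -0.0, 0.002] rows 2.1 q6 0.64
--
```

View pics/g_t.png

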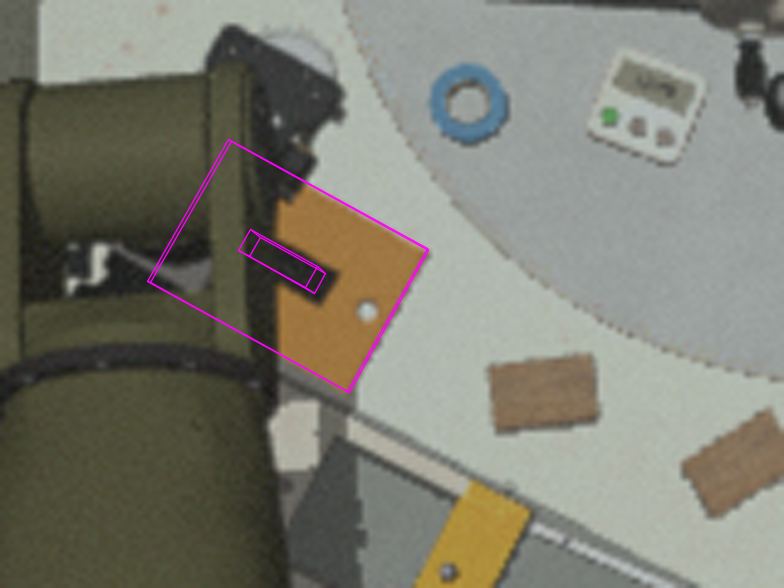

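```bash
python3 -m pendant '[0,0,0.1,0,0,0.002,0.2, 0,0,0.18,0,0,0.002,0.2, 0,0,0.214,0,0,0.002,0.2, 0,0,0.214,0,0,0.002,0.2, 0,0,0.214,0,0,0.002,-1, 0,0,0.214,0,0,0.002,-1, 0,0,0.214,0,0,0.002,-1, 0,0,0.214,0,0,0.002,-1, 0,0,0.214,0,0,0.002,-1, 0,0,0.214,0,0,0.002,-1, 0,0,0.214,0,0,0.002,-1]' 45
python3 -m pendant '[0,0,0,0,0,0,-1, 0,0,-0.05,0,0,0,-1, 0,0,-0.1,0,0,0,-1, 0,0,-0.2,0,0,0,-1, 0,0,-0.234,0,0,0,-1, 0,0,-0.234,0,0,0,-1, 0,0,-0.234,0,0,0,-1]'
python3 - <<'E'
from h import *
s=ch(82); a=CH[2]
plan([[(*ch(82,-0),.13,a)]])
ps=[vision.camera("side")]
locate("shield",ps,(.694,.109,1.09),.117)
overlay(ps[0],[("shield",[.694,.1095,1.09],.117)],"lift",(60,120,260,270),4)
E
```

```text
time_s: 5.7
ee_pos: [0.6941, 0.109, 0.0131]
eef_rot: [3.142, -0.0, 1.085]
force: [-0.6, -0.3, 1.5]
grip_width: 0.0133
grip_force: 45.0
time_s: 6.4
ee_pos: [0.6935, 0.1089, 0.1282]
eef_rot: [-3.14, 0.001, 1.085]
force: [-0.1, 0.1, -3.9]
grip_width: 0.0137
grip_force: 45.0
now [0.6935 0.1089 0.1282] [-3.140e+00  1.000e-03  1.085e+00] w 0.0137 F [-0.1  0.1 -3.9] t 6.4
   [-0.256, -0.226, -0.003] [-0.001, 0.001, -0.018] rows 3.4 q6 0.55
--
shield not seen
```

View pics/lift.png

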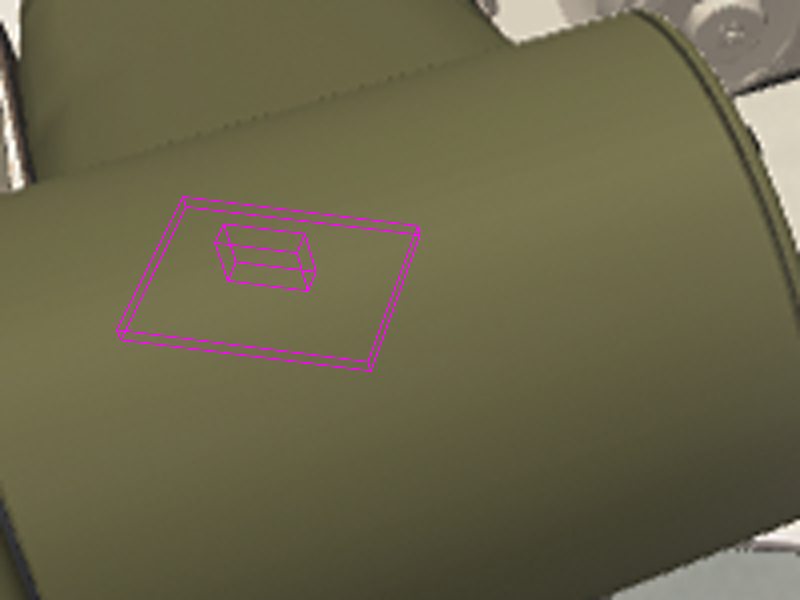

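Run:
```python
from h import *
rows=[]
for n,crop in(("top",(145,198,205,236)),("side",(138,236,213,264))):
    p=vision.camera(n); im=cv2.imread(f"pics/{n}0.png"); x0,y0,x1,y1=crop; s=780/(x1-x0)
    big=cv2.resize(im[y0:y1,x0:x1],None,fx=s,fy=s,interpolation=cv2.INTER_CUBIC)
    for x in(27,137):
        uv=(proj(p,[[*ch(x),z] for z in(.052,.064,.070)])-[x0,y0]+.5)*s-.5
        cv2.polylines(big,[np.round(uv).astype(int)],False,(255,0,255),1); cv2.circle(big,tuple(np.round(uv[0]).astype(int).tolist()),4,(0,0,255),1); print(n,x,(proj(p,[[*ch(x),z] for z in(.052,.070)])).round(2).tolist())
    rows.append(big)
    g=cv2.cvtColor(im,cv2.COLOR_BGR2GRAY)
cv2.imwrite("pics/pins.png",cv2.resize(np.vstack(rows),None,fx=.75,fy=.75))
im=cv2.imread("pics/top0.png").astype(float)
# holes: non-orange pixels within plate
p=vision.camera("top")
for sx in(55,-55):
    q=[.6942,.109,1.0876]; uv=proj(p,place(np.array([[sx,0,8.]])/1e3,q))[0]; u,v=np.round(uv).astype(int)
    w=im[v-4:v+5,u-4:u+5]; k=np.clip(w[:,:,0]-60,0,None); yy,xx=np.mgrid[v-4:v+5,u-4:u+5]
    print("hole",sx,"pred",uv.round(2),"meas",((k*xx).sum()/k.sum()).round(2),((k*yy).sum()/k.sum()).round(2)); print(w[:,:,0].astype(int))
```

```text
top 27 [[191.57, 226.12], [190.9, 226.17]]
top 137 [[157.8, 208.58], [156.69, 208.39]]
side 27 [[199.27, 259.57], [198.67, 255.16]]
side 137 [[149.57, 253.9], [148.22, 249.43]]
hole 55 pred [142.22 154.81] meas 141.86 154.62
[[151 127  75  58  56  60  63  56  61]
 [141  92  57  56  57  60  59  58  58]
 [109  65  51  57  62  86  78  58  58]
 [ 80  54  50  61 107 150 126  68  58]
 [ 70  56  57  93 154 159 147  79  59]
 [ 60  61  61 108 153 152 141  91  59]
 [ 60  58  57  83 122 126 102  76  61]
 [ 57  57  53  60  67  77  64  56  65]
 [ 58  63  57  57  57  61  56  55  58]]
hole -55 pred [174.19 172.4 ] meas 174.52 172.99
[[ 63  52  63  63  62  64  62  64  64]
 [ 61  64  64  58  63  60  64  62  61]
 [ 60  60  56  62  62  57  60  61  59]
 [ 61  56  61  65  89  90  65  64  59]
 [ 55  60  64 106 157 152 103  66  61]
 [ 62  62  74 132 160 162 145  68  61]
 [ 60  62  68 113 155 152 125  73  53]
 [ 57  62  61  70 112 105  79  60  60]
 [ 60  58  62  59  67  59  62  59  68]]
```

View pics/pins.png

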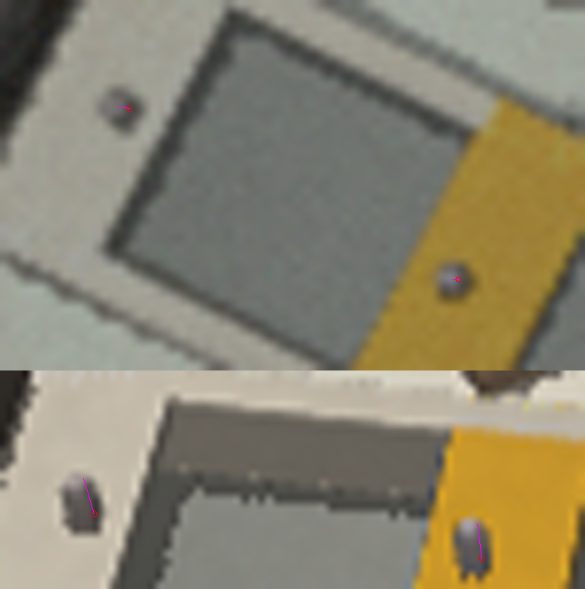

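Run:
```python
from h import *
plan([[(*ch(84,.5),.125,CH[2])],[(*ch(84,.5),.086,CH[2])],[(*ch(84,.5),.078,CH[2])]])
```

```text
now [0.6936 0.1089 0.1283] [-3.140e+00  1.000e-03  1.085e+00] w 0.0136 F [-0.5 -0.5 -1.9] t 6.7
   [-0.252, -0.227, 0.007] [-0.001, 0.001, -0.018] rows 3.4 q6 0.55
--
   [-0.0, -0.0, 0.078] [0.0, 0.0, 0.0] rows 0.8 q6 0.55
--
   [-0.0, -0.0, 0.016] [0.0, 0.0, 0.0] rows 0.2 q6 0.55
--
```

```bash
python3 -m pendant '[-0.06,-0.055,0.003,0,0,-0.018,-1, -0.14,-0.126,0.006,0,0,-0.018,-1, -0.21,-0.19,0.007,0,0,-0.018,-1, -0.252,-0.227,0.007,0,0,-0.018,-1, -0.252,-0.227,0.007,0,0,-0.018,-1, -0.252,-0.227,0.007,0,0,-0.018,-1, -0.252,-0.227,0.007,0,0,-0.018,-1, -0.252,-0.227,0.007,0,0,-0.018,-1]'
python3 - <<'E'
from h import *
plan([[(*ch(84,.5),.086,CH[2])]])
for n in("top","side"):
    p=vision.camera(n); save(p,"ins_"+n)
a=cv2.imread("pics/ins_top.png")[150:270,100:260]; b=cv2.imread("pics/ins_side.png")[170:290,80:240]
cv2.imwrite("pics/ins.png",np.hstack([cv2.resize(a,None,fx=2.5,fy=2.5),cv2.resize(b,None,fx=2.5,fy=2.5)]))
E
```

```text
time_s: 7.45
ee_pos: [0.5355, 0.0508, 0.1261]
eef_rot: [-3.141, 0.0, 1.114]
force: [-0.1, -0.2, -1.7]
grip_width: 0.0138
grip_force: 45.0
now [0.5355 0.0508 0.1261] [-3.141  0.     1.114] w 0.0138 F [-0.1 -0.2 -1.7] t 7.5
   [-0.001, -0.002, 0.08] [-0.0, 0.0, 0.0] rows 0.8 q6 0.55
--
```

View pics/ins.png

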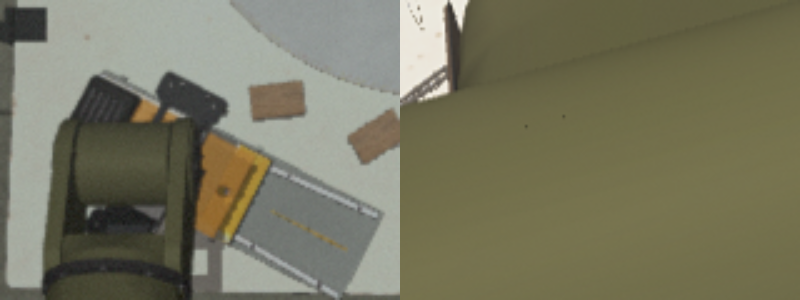

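Run:
```python
from h import *
p=vision.camera("top"); im=p["pixels"].astype(float)
q=[.5355,.0508,1.114]
uv=proj(p,place(np.array([[-55,0,4.]])/1e3,q,.113))[0]; print("pred hole",uv)
u,v=np.round(uv).astype(int); print(im[v-5:v+6,u-6:u+7,0].astype(int)); 
g=np.clip(150-im[v-3:v+4,u-3:u+4,0],0,None);
hsv=cv2.cvtColor(p["pixels"],cv2.COLOR_RGB2HSV); print(hsv[v-5:v+6,u-6:u+7,0])
```

```text
pred hole [188.29214043 225.71102749]
[[142 141 139 140 139 143 143 151 146 149 148 144 146]
 [142 143 139 139 139 143 146 152 153 149 150 149 151]
 [143 141 138 140 144 141 143 144 144 148 149 148 147]
 [142 142 140 140 137 122 114 111 125 144 150 151 151]
 [139 139 143 137 135 100  97  92  95 130 138 149 147]
 [139 141 138 138 126  97  94  88  89 121 137 147 139]
 [141 140 140 146 140 101  99  96 100 142 143 144 124]
 [141 141 145 151 141 119 111 109 124 148 149 142 105]
 [140 142 146 146 150 147 145 150 165 166 159 123 100]
 [141 143 149 152 147 152 152 151 166 167 156 110 104]
 [140 145 150 148 147 145 147 150 162 159 129  99 112]]
[[18 18 18 17 18 17 17 17 18 18 18 18 17]
 [18 17 17 18 18 18 17 17 17 17 18 17 17]
 [17 17 17 18 17 17 18 18 17 18 17 18 17]
 [18 17 18 17 17 17 17 18 17 18 18 18 17]
 [18 17 17 17 16 18 21 20 16 16 18 18 18]
 [17 17 17 16 15 19 21 18 11 15 17 17 17]
 [18 17 17 17 16 18 19 20 10 15 18 18 17]
 [17 17 16 18 18 17 18 18 16 17 18 18 18]
 [17 17 18 18 17 17 16 16 18 18 18 18 20]
 [18 17 17 17 18 17 18 17 18 18 18 19 21]
 [17 18 17 17 18 17 18 17 19 17 17 20 22]]
```

Run:
```python
from h import *
p=vision.camera("top")
def inch(X): d=X[:2]-CH[:2]; c,s=np.cos(CH[2]),np.sin(CH[2]); return (1e3*np.array([c*d[0]+s*d[1],-s*d[0]+c*d[1]])).round(1)
print("hole-",inch(on(p,(188.5,226.0),.117)))
im=cv2.imread("pics/top0.png").astype(float)
s=cv2.imread("pics/side0.png").astype(float)
for n,(u,v),b in(("pin+",(157,209),2),("pin-",(191,226),2)):
    w=im[v-4:v+5,u-4:u+5,b]; bg=np.median(w); k=np.clip(bg-w-20,0,None); k[:1]=0
    if n=="pin+": k[:, -2:]=0
    yy,xx=np.mgrid[v-4:v+5,u-4:u+5]; m=((k*xx).sum()/k.sum(),(k*yy).sum()/k.sum()); print(n,np.round(m,2),inch(on(p,m,.061))); print(k.astype(int))
```

```text
hole- [28.8 -0. ]
pin+ [157.29 208.95] [136.3   1.1]
[[ 0  0  0  0  0  0  0  0  0]
 [ 0  0  0  0  0  0  0  0  0]
 [ 0  0  0 23 29  7  0  0  0]
 [ 0  0  8 17 31 55 18  0  0]
 [ 0  0 14 21 35 62 33  0  0]
 [ 0  0  0 33 62 46  0  0  0]
 [ 0  0  0  0 21 18  0  0  0]
 [ 0  0  0  0  0  0  0  0  0]
 [ 0  0  0  0  0  0  0  0  0]]
pin- [191.27 226.49] [26.5  0.8]
[[ 0  0  0  0  0  0  0  0  0]
 [12  0  0  0  0  0  0  0  0]
 [ 0  0  0  0  0  0  0  0  0]
 [ 0  0  0 16 29 40  0  0  0]
 [ 0  0  0 11 12 52 24  0  0]
 [ 0  0  0 41 38 58 23  0  0]
 [ 0  0  0 31 34 25  0  0  0]
 [ 0  0  0  0  0  0  0  0  0]
 [ 0  0  0  0  0  0  0  0  0]]
```

```bash
python3 -m pendant '[-0.003,-0.001,0.02,0,0,0,-1, -0.003,-0.001,0.05,0,0,0,-1, -0.003,-0.001,0.08,0,0,0,-1, -0.003,-0.001,0.08,0,0,0,-1, -0.003,-0.001,0.086,0,0,0,-1, -0.003,-0.001,0.092,0,0,0,-1, -0.003,-0.001,0.092,0,0,0,-1, -0.003,-0.001,0.092,0,0,0,-1]'
python3 -m pendant '[0,0,0.006,0,0,0,-1, 0,0,0.008,0,0,0,-1, 0,0,0.008,0,0,0,-1, 0,0,0.008,0,0,0,-1]'
```

```text
time_s: 8.45
ee_pos: [0.534, 0.0494, 0.0808]
eef_rot: [3.141, -0.0, 1.114]
force: [0.2, 0.0, -2.1]
grip_width: 0.0142
grip_force: 4.5
time_s: 8.85
ee_pos: [0.5338, 0.0494, 0.0765]
eef_rot: [3.142, -0.0, 1.114]
force: [0.3, -0.7, -2.0]
grip_width: 0.0141
grip_force: 45.0
```

```bash
python3 -m pendant '[0,0,0.004,0,0,0,-1, 0,0,0.008,0,0,0,-1, 0,0,0.012,0,0,0,-1, 0,0,0.012,0,0,0,-1, 0,0,0.012,0,0,0,-1]'
python3 -m pendant '[0,0,0.004,0,0,0,-1, 0,0,0.008,0,0,0,-1, 0,0,0.01,0,0,0,-1, 0,0,0.01,0,0,0,-1, 0,0,0.01,0,0,0,-1]'
```

```text
time_s: 9.35
ee_pos: [0.5338, 0.0494, 0.0704]
eef_rot: [-3.141, 0.0, 1.114]
force: [-0.1, 0.2, -2.4]
grip_width: 0.0138
grip_force: 45.0
time_s: 9.85
ee_pos: [0.5338, 0.0494, 0.0655]
eef_rot: [3.142, 0.0, 1.114]
force: [-0.5, -0.2, -2.7]
grip_width: 0.0136
grip_force: 45.0
```

```bash
python3 -m pendant '[0,0,0.002,0,0,0,-1, 0,0,0.003,0,0,0,-1, 0,0,0.003,0,0,0,-1]'
python3 -m pendant '[0,0,0,0,0,0,-0.4, 0,0,0,0,0,0,-0.4, 0,0,0,0,0,0,-0.4, 0,0,0,0,0,0,-0.4, 0,0,-0.04,0,0,0,-0.4, 0,0,-0.1,0,0,0,-0.4, 0,0,-0.18,0,0,0,-0.4, 0,0,-0.26,0,0,0,-0.4, 0,0,-0.26,0,0,0,-0.4]'
python3 - <<'E'
from h import *
plan([[(.50,-.25,.2,1.1)],[(.443,-.382,.13,1.76)],[(.443,-.382,.050,1.76)]])
E
```

```text
time_s: 10.15
ee_pos: [0.5339, 0.0494, 0.0652]
eef_rot: [3.141, -0.0, 1.114]
force: [-7.5, -0.2, 11.8]
grip_width: 0.0136
grip_force: 45.0
time_s: 11.05
ee_pos: [0.5357, 0.0494, 0.1992]
eef_rot: [3.134, -0.004, 1.114]
force: [0.7, 0.5, 0.4]
grip_width: 0.0283
grip_force: 0.0
now [0.5357 0.0494 0.1992] [ 3.134 -0.004  1.114] w 0.0283 F [0.7 0.5 0.4] t 11.1
   [-0.569, 0.2, -0.002] [0.005, -0.003, 0.009] rows 6.0 q6 0.01
--
   [-0.287, 0.018, 0.14] [-0.0, 0.0, -0.42] rows 4.4 q6 -0.90
--
   [0.0, -0.0, 0.16] [0.0, 0.0, 0.0] rows 1.6 q6 -0.90
--
```

```bash
sed -i 's/box(-30.5,30.5,-37,37,0,16)\]/box(-30.5,30.5,-19,19,0,16)]/' h.py
cat >> h.py <<'E'
def two(name,q0,z=0): return locate(name,[vision.camera("top"),vision.camera("side")],q0,z)
E
python3 -m pendant '[-0.03,0.16,0,0,0,0,0.9, -0.06,0.32,0,0,0,0.09,0.9, -0.06,0.32,0,0,0,0.18,0.9, -0.06,0.32,0,0,0,0.27,0.9, -0.06,0.32,0,0,0,0.36,0.9, -0.06,0.32,0,0,0,0.45,0.9, -0.06,0.32,0,0,0,0.54,0.9, -0.06,0.32,0,0,0,0.63,0.9, -0.06,0.32,0,0,0,0.63,0.9]' 30
python3 - <<'E'
from h import *
for q in [(.619,-.049,1.704),(.578,-.171,.59+1.57),(.56,-.289,.66+1.57)]: two("block_a",q)
plan([[(.618,-.049,.1,.133)]])
p=vision.camera("top"); save(p,"b1"); p=vision.camera("side"); save(p,"b1s")
E
```

```text
time_s: 11.95
ee_pos: [0.664, -0.0482, 0.1929]
eef_rot: [-3.141, 0.001, 0.122]
force: [-0.2, -0.4, 0.6]
grip_width: 0.089
grip_force: 0.0
block_a not seen
block_a 1 [0.5774, -0.1713, 2.1538] err 0.09 [[0.577, -0.171, 2.154]]
block_a 1 [0.5576, -0.2885, 2.232] err 0.089 [[0.558, -0.288, 2.233]]
now [ 0.6641 -0.0482  0.1939] [-3.142 -0.     0.124] w 0.0893 F [ 0.1 -0.5  0.1] t 12.6
   [-0.092, -0.01, 0.188] [-0.0, -0.0, -0.006] rows 2.1 q6 1.36
--
```

View pics/b1.png

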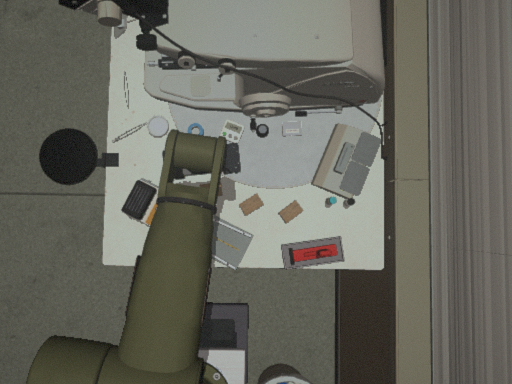

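```bash
python3 -m pendant '[-0.09,-0.01,0.1,0,0,-0.006,0.9, -0.09,-0.01,0.188,0,0,-0.006,0.9, -0.09,-0.01,0.188,0,0,-0.006,0.9, -0.09,-0.01,0.28,0,0,-0.006,0.9, -0.09,-0.01,0.35,0,0,-0.006,0.9, -0.09,-0.01,0.38,0,0,-0.006,0.9, -0.09,-0.01,0.38,0,0,-0.006,0.9, -0.09,-0.01,0.38,0,0,-0.006,-1, -0.09,-0.01,0.38,0,0,-0.006,-1, -0.09,-0.01,0.38,0,0,-0.006,-1, -0.09,-0.01,0.38,0,0,-0.006,-1, -0.09,-0.01,0.38,0,0,-0.006,-1]' 30
python3 -m pendant '[0,0,0,0,0,0,-1, 0,0,-0.06,0,0,0,-1, 0,0,-0.1,0,0,0,-1, 0,0,-0.1,0,0,0,-1]'
python3 - <<'E'
from h import *
a=CH[2]-np.pi/2
plan([[(*ch(-76),.075,a)],[(*ch(-76),.018,a)]])
E
```

```text
time_s: 13.85
ee_pos: [0.6195, -0.0489, 0.0052]
eef_rot: [3.141, -0.002, 0.133]
force: [-1.6, -0.1, 6.7]
grip_width: 0.0635
grip_force: 30.0
time_s: 14.25
ee_pos: [0.6203, -0.049, 0.057]
eef_rot: [3.14, -0.005, 0.133]
force: [0.5, 0.2, -0.9]
grip_width: 0.0633
grip_force: 30.0
now [ 0.6203 -0.049   0.057 ] [ 3.14  -0.005  0.133] w 0.0633 F [ 0.5  0.2 -0.9] t 14.2
   [-0.321, 0.046, -0.037] [-0.0, -0.003, 0.376] rows 3.9 q6 1.83
--
   [0.0, -0.0, 0.114] [0.0, 0.0, 0.0] rows 1.1 q6 1.83
--
```

```bash
python3 -m pendant '[0,0,-0.037,0,0,0,-1, -0.08,0.012,-0.037,0,0,0.09,-1, -0.16,0.023,-0.037,0,0,0.18,-1, -0.24,0.035,-0.037,0,0,0.27,-1, -0.321,0.046,-0.037,0,-0.003,0.376,-1, -0.321,0.046,-0.037,0,-0.003,0.376,-1, -0.321,0.046,-0.037,0,-0.003,0.376,-1]'
python3 -m pendant '[0,0,0.06,0,0,0,-1, 0,0,0.105,0,0,0,-1, 0,0,0.114,0,0,0,-1, 0,0,0.117,0,0,0,-1, 0,0,0.117,0,0,0,-1]'
python3 -c "
from h import *
plan([])"
```

```text
time_s: 14.95
ee_pos: [0.4627, -0.0931, 0.0723]
eef_rot: [3.14, 0.004, -0.458]
force: [-0.0, -0.3, -0.1]
grip_width: 0.0635
grip_force: 30.0
time_s: 15.45
ee_pos: [0.4634, -0.0926, 0.0147]
eef_rot: [3.14, 0.005, -0.455]
force: [-9.6, 2.0, 21.8]
grip_width: 0.0634
grip_force: 30.0
now [ 0.4634 -0.0926  0.0147] [ 3.14   0.005 -0.455] w 0.0634 F [-9.6  2.  21.8] t 15.4
```

```bash
python3 -m pendant '[0,0,0,0,0,0,0.7, 0,0,0,0,0,0,0.7, 0,0,-0.002,0,0,0,0.7, 0,0,-0.002,0,0,0,0.7, 0,0,-0.06,0,0,0,0.7, 0,0,-0.16,0,0,0,0.7, 0,0,-0.26,0,0,0,0.7, 0,0,-0.3,0,0,0,0.2, 0,0,-0.3,0,0,0,0.2]'
python3 - <<'E'
from h import *
plan([[(.45,-.22,.165,.6)],[(.4426,-.382,.14,1.76)],[(.4426,-.382,.045,1.76)]])
E
```

```text
time_s: 16.35
ee_pos: [0.4646, -0.0933, 0.1669]
eef_rot: [3.141, -0.001, -0.457]
force: [0.3, -0.4, -1.0]
grip_width: 0.0672
grip_force: 0.0
now [ 0.4646 -0.0933  0.1669] [ 3.141e+00 -1.000e-03 -4.570e-01] w 0.0672 F [ 0.3 -0.4 -1. ] t 16.4
   [0.086, 0.24, 0.004] [0.001, -0.0, -0.673] rows 7.0 q6 0.52
--
   [-0.195, 0.259, 0.05] [0.0, 0.0, -0.738] rows 7.7 q6 -0.90
--
   [0.0, -0.0, 0.19] [0.0, 0.0, 0.0] rows 1.9 q6 -0.90
--
```

```bash
python3 -m pendant '[0.086,0.24,0.004,0,0,-0.673,0.2, 0.086,0.24,0.004,0,0,-0.673,0.2, 0.086,0.24,0.004,0,0,-0.673,0.2, 0.086,0.24,0.004,0,0,-0.673,0.2, 0.086,0.24,0.004,0,0,-0.673,0.2, 0.086,0.24,0.004,0,0,-0.673,0.2, 0.086,0.24,0.004,0,0,-0.673,0.2, 0.086,0.24,0.004,0,0,-0.673,0.2, 0.086,0.24,0.004,0,0,-0.673,0.2]'
python3 -m pendant '[-0.195,0.259,0.05,0,0,-0.738,0.2, -0.195,0.259,0.05,0,0,-0.738,0.2, -0.195,0.259,0.05,0,0,-0.738,0.2, -0.195,0.259,0.05,0,0,-0.738,0.2, -0.195,0.259,0.05,0,0,-0.738,0.2, -0.195,0.259,0.05,0,0,-0.738,0.2, -0.195,0.259,0.05,0,0,-0.738,0.2, -0.195,0.259,0.05,0,0,-0.738,0.2, -0.195,0.259,0.05,0,0,-0.738,0.2, -0.195,0.259,0.05,0,0,-0.738,0.2]'
python3 - <<'E'
from h import *
plan([[(.4426,-.382,.045,1.76)]])
CHb=two("block_a",(*ch(-76),1.113),.012)
for q in [(.577,-.171,2.154),(.5575,-.2885,2.232)]: two("block_a",q)
p=vision.camera("top"); save(p,"c_t"); s=vision.camera("side"); save(s,"c_s")
a=cv2.imread("pics/c_t.png")[130:280,110:360]; b=cv2.imread("pics/c_s.png")[170:320,90:340]
cv2.imwrite("pics/c.png",np.vstack([cv2.resize(a,None,fx=2,fy=2),cv2.resize(b,None,fx=2,fy=2)]))
E
```

```text
time_s: 17.25
ee_pos: [0.4485, -0.2194, 0.1605]
eef_rot: [-3.137, 0.004, 0.601]
force: [-0.1, 0.4, -0.1]
grip_width: 0.0564
grip_force: 0.0
time_s: 18.25
ee_pos: [0.4413, -0.3814, 0.1361]
eef_rot: [-3.137, -0.002, 1.754]
force: [-0.4, 0.0, 0.2]
grip_width: 0.0563
grip_force: 0.0
now [ 0.4413 -0.3814  0.1361] [-3.137e+00 -2.000e-03  1.754e+00] w 0.0563 F [-0.4  0.   0.2] t 18.2
   [-0.002, 0.003, 0.182] [-0.003, -0.001, -0.004] rows 1.8 q6 -0.90
--
block_a 1 [0.463, -0.0927, 1.0624] err 0.118 [[0.463, -0.093, 1.062]]
block_a 1 [0.5774, -0.1717, 2.132] err 0.143 [[0.577, -0.172, 2.132]]
block_a 1 [0.5597, -0.2902, 2.2337] err 0.122 [[0.56, -0.29, 2.238]]
```

View pics/c.png

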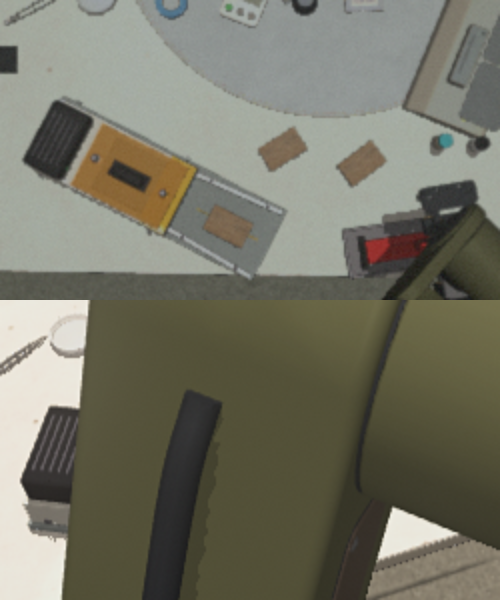

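```bash
python3 -m pendant '[-0.002,0.003,0.09,-0.003,0,-0.004,0.2, -0.002,0.003,0.17,-0.003,0,-0.004,0.2, -0.002,0.003,0.2,-0.003,0,-0.004,0.2, -0.002,0.003,0.2,-0.003,0,-0.004,0.2, -0.002,0.003,0.2,-0.003,0,-0.004,-1, -0.002,0.003,0.2,-0.003,0,-0.004,-1, -0.002,0.003,0.2,-0.003,0,-0.004,-1, -0.002,0.003,0.2,-0.003,0,-0.004,-1, -0.002,0.003,0.2,-0.003,0,-0.004,-1, -0.002,0.003,0.2,-0.003,0,-0.004,-1]' 50
python3 -m pendant '[0,0,0,0,0,0,-1, 0,0,-0.08,0,0,0,-1, 0,0,-0.13,0,0,0,-1, 0,0,-0.13,0,0,0,-1]'
python3 - <<'E'
from h import *
a=CH[2]
plan([[(*ch(-228),.10,a)],[(*ch(-228),.047,a)],[(*ch(-155),.047,a),(*ch(-83),.047,a)]])
E
```

```text
time_s: 19.95
ee_pos: [0.4426, -0.3822, 0.0371]
eef_rot: [3.141, -0.001, 1.765]
force: [-1.2, 0.6, 3.9]
grip_width: 0.0157
grip_force: 50.0
time_s: 20.35
ee_pos: [0.4437, -0.3834, 0.1051]
eef_rot: [3.138, 0.003, 1.765]
force: [-0.3, -0.6, -2.3]
grip_width: 0.016
grip_force: 50.0
now [ 0.4437 -0.3834  0.1051] [3.138e+00 3.000e-03 1.765e+00] w 0.016 F [-0.3 -0.6 -2.3] t 20.4
   [0.32, -0.032, 0.009] [0.003, 0.001, 0.415] rows 4.4 q6 -0.07
--
   [-0.0, -0.0, 0.106] [0.0, 0.0, 0.0] rows 1.1 q6 -0.07
--
   [0.146, -0.0, -0.0] [0.0, 0.0, 0.0] rows 1.5 q6 0.09
   [0.29, -0.0, -0.0] [0.0, 0.0, 0.0] rows 1.4 q6 0.25
--
```

```bash
python3 -m pendant '[0.06,-0.006,0,0,0,0.08,-1, 0.13,-0.013,0,0,0,0.17,-1, 0.2,-0.02,0,0,0,0.26,-1, 0.26,-0.026,0.005,0,0,0.34,-1, 0.32,-0.032,0.009,0.003,0.001,0.415,-1, 0.32,-0.032,0.009,0.003,0.001,0.415,-1, 0.32,-0.032,0.009,0.003,0.001,0.415,-1, 0.32,-0.032,0.06,0.003,0.001,0.415,-1, 0.32,-0.032,0.1,0.003,0.001,0.415,-1, 0.32,-0.032,0.115,0.003,0.001,0.415,-1, 0.32,-0.032,0.115,0.003,0.001,0.415,-1, 0.32,-0.032,0.115,0.003,0.001,0.415,-1]'
python3 - <<'E'
from h import *
a=CH[2]
plan([[(*ch(-83),.047,a)]])
two("block_a",(*ch(-76),1.113),.012); two("push_stick",(*ch(-228),1.113),.014)
p=vision.camera("top"); overlay(p,[("push_stick",(*ch(-228),1.113),.014),("block_a",(*ch(-76),1.113),.012)],"push1",(150,170,350,300),3.9)
E
```

```text
time_s: 21.55
ee_pos: [0.3961, -0.2289, 0.0445]
eef_rot: [-3.136, -0.002, 1.114]
force: [-0.4, -0.6, -2.1]
grip_width: 0.0156
grip_force: 50.0
now [ 0.3961 -0.2289  0.0445] [-3.136e+00 -2.000e-03  1.114e+00] w 0.0156 F [-0.4 -0.6 -2.1] t 21.6
   [0.29, 0.002, -0.005] [-0.004, -0.001, 0.0] rows 2.9 q6 0.25
--
block_a 1 [0.4612, -0.0934, 1.1299] err 0.091 [[0.461, -0.093, 1.13]]
push_stick not seen
```

View pics/push1.png

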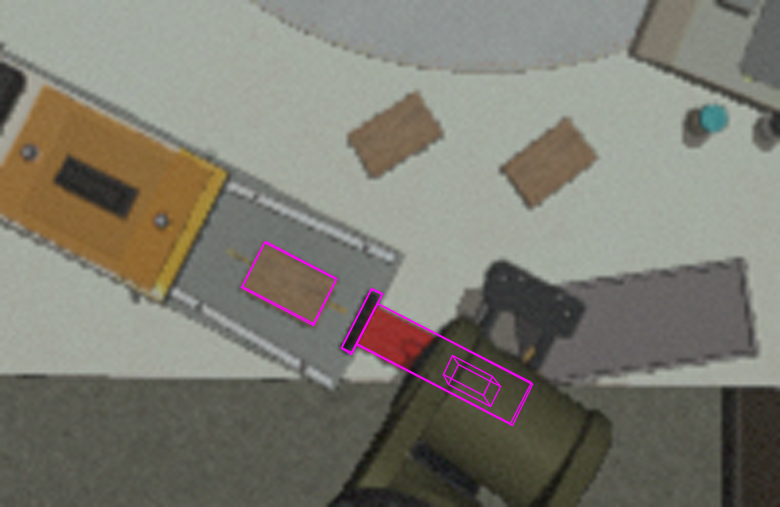

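```bash
python3 -m pendant '[0,0,-0.005,-0.004,0,0,-1, 0.02,0,-0.005,-0.004,0,0,-1, 0.045,0.001,-0.005,-0.004,0,0,-1, 0.07,0.001,-0.005,-0.004,0,0,-1, 0.095,0.001,-0.005,-0.004,0,0,-1, 0.12,0.001,-0.005,-0.004,0,0,-1, 0.145,0.001,-0.005,-0.004,0,0,-1, 0.17,0.001,-0.005,-0.004,0,0,-1, 0.17,0.001,-0.005,-0.004,0,0,-1]'
python3 -m pendant '[0.025,0,0,0,0,0,-1, 0.05,0,0,0,0,0,-1, 0.075,0,0,0,0,0,-1, 0.1,0.001,0,0,0,0,-1, 0.12,0.001,0,0,0,0,-1, 0.12,0.001,0,0,0,0,-1]'
python3 - <<'E'
from h import *
a=CH[2]
plan([[(*ch(-83),.047,a)],[(*ch(-228),.05,a)],[(.4426,-.382,.10,1.76)],[(.4426,-.382,.0385,1.76)]])
p=vision.camera("top"); overlay(p,[("push_stick",(*ch(-83),1.113),.013)],"push2",(110,170,310,300),3.9)
E
```

```text
time_s: 22.9
ee_pos: [0.4345, -0.1509, 0.0471]
eef_rot: [3.141, -0.002, 1.115]
force: [-0.0, -0.4, -1.5]
grip_width: 0.0159
grip_force: 50.0
time_s: 23.5
ee_pos: [0.4614, -0.0976, 0.0473]
eef_rot: [3.141, -0.002, 1.115]
force: [-0.4, -0.4, -1.3]
grip_width: 0.0154
grip_force: 50.0
now [ 0.4614 -0.0976  0.0473] [ 3.141e+00 -2.000e-03  1.115e+00] w 0.0154 F [-0.4 -0.4 -1.3] t 23.5
   [-0.004, 0.001, 0.001] [0.0, -0.001, 0.001] rows 0.0 q6 0.25
--
   [-0.29, 0.0, -0.006] [0.0, 0.0, 0.0] rows 2.9 q6 -0.07
--
   [-0.233, 0.217, -0.1] [0.0, 0.0, -0.412] rows 4.3 q6 -0.90
--
   [0.0, -0.0, 0.123] [0.0, 0.0, 0.0] rows 1.2 q6 -0.90
--
```

View pics/push2.png

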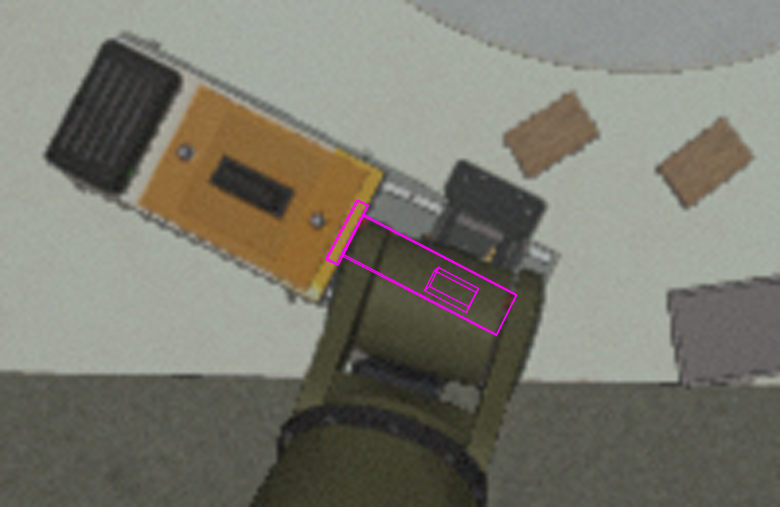

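```bash
python3 -m pendant '[-0.05,0,0,0,0,0,-1, -0.13,0,0,0,0,0,-1, -0.21,0,-0.002,0,0,0,-1, -0.29,0,-0.01,0,0,0,-1, -0.29,0,-0.06,0,0,0,-1, -0.29,0,-0.106,0,0,0,-1, -0.29,0,-0.106,0,0,0,-1]'
python3 -m pendant '[-0.05,0.05,0,0,0,-0.09,-1, -0.1,0.095,0,0,0,-0.18,-1, -0.15,0.14,0,0,0,-0.27,-1, -0.19,0.18,0,0,0,-0.35,-1, -0.233,0.217,0,0,0,-0.412,-1, -0.233,0.217,0,0,0,-0.412,-1, -0.233,0.217,0,0,0,-0.412,-1]'
python3 - <<'E'
from h import *
plan([[(.4426,-.382,.038,1.765)]])
E
```

```text
time_s: 24.25
ee_pos: [0.3975, -0.2301, 0.1025]
eef_rot: [3.136, -0.001, 1.112]
force: [0.6, 0.2, -1.9]
grip_width: 0.0155
grip_force: 50.0
time_s: 24.95
ee_pos: [0.4422, -0.381, 0.0985]
eef_rot: [3.141, -0.002, 1.759]
force: [0.1, -0.1, -1.6]
grip_width: 0.0157
grip_force: 50.0
now [ 0.4422 -0.381   0.0985] [ 3.141e+00 -2.000e-03  1.759e+00] w 0.0157 F [ 0.1 -0.1 -1.6] t 24.9
   [-0.003, 0.0, 0.121] [0.0, -0.002, -0.004] rows 1.2 q6 -0.91
--
```

```bash
python3 -m pendant '[-0.003,0,0.06,0,0,0,-1, -0.003,0,0.105,0,0,0,-1, -0.003,0,0.12,0,0,0,-1, -0.003,0,0.122,0,0,0,-1, -0.003,0,0.122,0,0,0,-0.3, -0.003,0,0.122,0,0,0,-0.3, -0.003,0,0.122,0,0,0,-0.3, -0.003,0,0.06,0,0,0,-0.3, -0.003,0,-0.04,0,0,0,-0.3, -0.003,0,-0.08,0,0,0,0.8, -0.003,0,-0.08,0,0,0,0.8]'
python3 - <<'E'
from h import *
c=two("block_a",(.559,-.29,2.234)); b=two("block_a",(.5774,-.1715,2.15))
plan([[(.559,-.2895,.12,.663)],[(.559,-.2895,.005,.663)],[(.559,-.2895,.08,.663)],[(*ch(-76),.08,CH[2]-np.pi/2)],[(*ch(-76),.018,CH[2]-np.pi/2)]])
E
```

```text
time_s: 26.05
ee_pos: [0.444, -0.3838, 0.144]
eef_rot: [3.136, 0.005, 1.761]
force: [0.4, 0.2, -0.2]
grip_width: 0.0454
grip_force: 0.0
block_a 1 [0.5597, -0.2903, 2.2323] err 0.074 [[0.56, -0.29, 2.232]]
block_a 1 [0.5786, -0.1726, 2.1685] err 0.092 [[0.578, -0.173, 2.166]]
now [ 0.4427 -0.3826  0.1391] [ 3.141e+00 -2.000e-03  1.761e+00] w 0.0769 F [ 0.1  0.  -0.3] t 26.4
   [0.139, 0.263, 0.039] [-0.0, -0.001, 0.699] rows 7.3 q6 0.43
--
   [0.0, -0.0, 0.23] [0.0, 0.0, 0.0] rows 2.3 q6 0.43
--
   [0.0, 0.0, -0.15] [0.0, 0.0, 0.0] rows 1.5 q6 0.43
--
   [0.092, -0.426, -0.0] [0.0, -0.0, 0.713] rows 7.5 q6 1.83
--
   [0.0, -0.0, 0.124] [0.0, 0.0, 0.0] rows 1.2 q6 1.83
--
```

```bash
python3 -m pendant '[0.139,0.263,0.039,0,0,0.699,0.85, 0.139,0.263,0.039,0,0,0.699,0.85, 0.139,0.263,0.039,0,0,0.699,0.85, 0.139,0.263,0.039,0,0,0.699,0.85, 0.139,0.263,0.039,0,0,0.699,0.85, 0.139,0.263,0.039,0,0,0.699,0.85, 0.139,0.263,0.039,0,0,0.699,0.85, 0.139,0.263,0.039,0,0,0.699,0.85, 0.139,0.263,0.039,0,0,0.699,0.85, 0.139,0.263,0.039,0,0,0.699,0.85]' 30
python3 -m pendant '[0,0,0.1,0,0,0,0.85, 0,0,0.18,0,0,0,0.85, 0,0,0.225,0,0,0,0.85, 0,0,0.23,0,0,0,0.85, 0,0,0.23,0,0,0,-1, 0,0,0.23,0,0,0,-1, 0,0,0.23,0,0,0,-1, 0,0,0.23,0,0,0,-1, 0,0,0.17,0,0,0,-1, 0,0,0.08,0,0,0,-1, 0,0,0.08,0,0,0,-1]'
python3 - <<'E'
from h import *
plan([[(*ch(-76),.08,CH[2]-np.pi/2)],[(*ch(-76),.0165,CH[2]-np.pi/2)]])
E
```

```text
time_s: 27.45
ee_pos: [0.5589, -0.2896, 0.1204]
eef_rot: [-3.141, -0.001, 0.665]
force: [-0.6, -0.3, -0.0]
grip_width: 0.0874
grip_force: 0.0
time_s: 28.55
ee_pos: [0.5614, -0.291, 0.0873]
eef_rot: [3.133, -0.005, 0.663]
force: [0.6, 0.2, -0.1]
grip_width: 0.0633
grip_force: 30.0
now [ 0.5614 -0.291   0.0873] [ 3.133 -0.005  0.663] w 0.0633 F [ 0.6  0.2 -0.1] t 28.6
   [0.09, -0.432, 0.011] [0.003, -0.006, 0.713] rows 7.5 q6 1.83
--
   [0.0, -0.0, 0.127] [0.0, 0.0, 0.0] rows 1.3 q6 1.83
--
```

```bash
python3 -m pendant '[0.01,-0.05,0,0,0,0.09,-1, 0.022,-0.1,0,0,0,0.18,-1, 0.034,-0.16,0,0,0,0.27,-1, 0.045,-0.21,0,0,0,0.36,-1, 0.057,-0.26,0,0,0,0.45,-1, 0.069,-0.32,0,0,0,0.54,-1, 0.08,-0.37,0,0,0,0.63,-1, 0.092,-0.426,0,0,0,0.713,-1, 0.092,-0.426,0,0,0,0.713,-1, 0.092,-0.426,0,0,0,0.713,-1, 0.092,-0.426,0,0,0,0.713,-1]'
python3 -m pendant '[0,0,0.05,0,0,0,-1, 0,0,0.1,0,0,0,-1, 0,0,0.12,0,0,0,-1, 0,0,0.126,0,0,0,-1, 0,0,0.126,0,0,0,-1]'
python3 -m pendant '[0,0,0,0,0,0,0.6, 0,0,0,0,0,0,0.6, 0,0,-0.002,0,0,0,0.6, 0,0,-0.002,0,0,0,0.6, 0,0,-0.06,0,0,0,0.6, 0,0,-0.16,0,0,0,0.6, 0,0,-0.26,0,0,0,0.6, 0,0,-0.3,0,0,0,0.2, 0,0,-0.3,0,0,0,0.2, 0,0,-0.3,0,0,0,0.2]'
python3 - <<'E'
from h import *
plan([[(.45,-.22,.165,.6)],[(.4426,-.382,.14,1.765)],[(.4426,-.382,.037,1.765)]])
E
```

```text
time_s: 29.65
ee_pos: [0.4647, -0.094, 0.0809]
eef_rot: [-3.14, -0.001, -0.456]
force: [1.0, -0.5, 0.4]
grip_width: 0.0636
grip_force: 30.0
time_s: 30.15
ee_pos: [0.4646, -0.094, 0.0182]
eef_rot: [-3.14, -0.001, -0.457]
force: [0.3, -0.1, -0.9]
grip_width: 0.0636
grip_force: 30.0
time_s: 31.15
ee_pos: [0.4639, -0.0934, 0.1672]
eef_rot: [-3.14, -0.0, -0.457]
force: [-0.5, 0.1, -0.2]
grip_width: 0.0574
grip_force: 0.0
now [ 0.4639 -0.0934  0.1672] [-3.14  -0.    -0.457] w 0.0574 F [-0.5  0.1 -0.2] t 31.1
   [0.087, 0.239, 0.004] [-0.001, -0.001, -0.673] rows 7.1 q6 0.52
--
   [-0.195, 0.259, 0.05] [-0.0, 0.0, -0.742] rows 7.8 q6 -0.91
--
   [0.0, -0.0, 0.206] [0.0, 0.0, 0.0] rows 2.1 q6 -0.91
--
```

```bash
python3 -m pendant '[0.087,0.239,0.004,0,0,-0.673,0.2, 0.087,0.239,0.004,0,0,-0.673,0.2, 0.087,0.239,0.004,0,0,-0.673,0.2, 0.087,0.239,0.004,0,0,-0.673,0.2, 0.087,0.239,0.004,0,0,-0.673,0.2, 0.087,0.239,0.004,0,0,-0.673,0.2, 0.087,0.239,0.004,0,0,-0.673,0.2, 0.087,0.239,0.004,0,0,-0.673,0.2, 0.087,0.239,0.004,0,0,-0.673,0.2, 0.087,0.239,0.004,0,0,-0.673,0.2]'
python3 -m pendant '[-0.195,0.259,0.05,0,0,-0.742,0.2, -0.195,0.259,0.05,0,0,-0.742,0.2, -0.195,0.259,0.05,0,0,-0.742,0.2, -0.195,0.259,0.05,0,0,-0.742,0.2, -0.195,0.259,0.05,0,0,-0.742,0.2, -0.195,0.259,0.05,0,0,-0.742,0.2, -0.195,0.259,0.05,0,0,-0.742,0.2, -0.195,0.259,0.05,0,0,-0.742,0.2, -0.195,0.259,0.05,0,0,-0.742,0.2, -0.195,0.259,0.05,0,0,-0.742,0.2, -0.195,0.259,0.05,0,0,-0.742,0.2]'
python3 - <<'E'
from h import *
plan([[(.4426,-.382,.037,1.765)]])
two("block_a",(*ch(-76),1.113),.012); two("push_stick",(.4426,-.382,1.76),.004)
p=vision.camera("top"); overlay(p,[("push_stick",(.4426,-.382,1.765),.004),("block_a",(*ch(-76),1.113),.012)],"s2",(150,170,350,300),3.9)
E
```

```text
time_s: 32.15
ee_pos: [0.45, -0.2197, 0.1645]
eef_rot: [-3.14, -0.001, 0.598]
force: [0.3, 0.9, 0.5]
grip_width: 0.0565
grip_force: 0.0
time_s: 33.25
ee_pos: [0.443, -0.3818, 0.1402]
eef_rot: [3.14, -0.001, 1.762]
force: [-0.3, -0.4, 0.2]
grip_width: 0.0562
grip_force: 0.0
now [ 0.443  -0.3818  0.1402] [ 3.140e+00 -1.000e-03  1.762e+00] w 0.0562 F [-0.3 -0.4  0.2] t 33.2
   [-0.001, -0.001, 0.206] [0.001, -0.001, -0.002] rows 2.1 q6 -0.91
--
block_a 1 [0.4641, -0.0952, 1.0913] err 0.071 [[0.464, -0.095, 1.091]]
push_stick 1 [0.4429, -0.3814, 1.7618] err 0.509 [[0.443, -0.381, 1.762]]
```

View pics/s2.png

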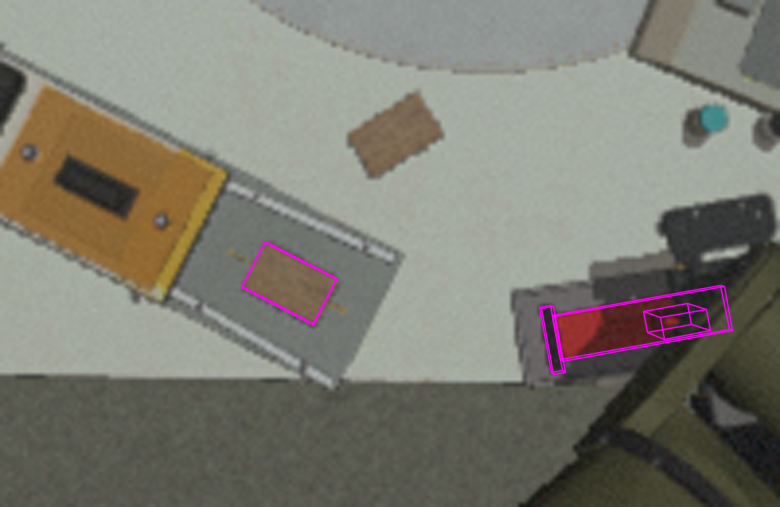

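```bash
python3 -m pendant '[-0.001,0,0.09,0,0,-0.002,0.2, -0.001,0,0.17,0,0,-0.002,0.2, -0.001,0,0.206,0,0,-0.002,0.2, -0.001,0,0.206,0,0,-0.002,0.2, -0.001,0,0.206,0,0,-0.002,-1, -0.001,0,0.206,0,0,-0.002,-1, -0.001,0,0.206,0,0,-0.002,-1, -0.001,0,0.206,0,0,-0.002,-1, -0.001,0,0.206,0,0,-0.002,-1, -0.001,0,0.206,0,0,-0.002,-1]' 50
python3 -m pendant '[0,0,0,0,0,0,-1, 0,0,-0.08,0,0,0,-1, 0,0,-0.13,0,0,0,-1, 0,0,-0.13,0,0,0,-1, 0,0,-0.13,0,0,0,-1]'
python3 - <<'E'
from h import *
a=CH[2]
plan([[(*ch(-228),.10,a)],[(*ch(-228),.048,a)]])
E
```

```text
time_s: 34.7
ee_pos: [0.4434, -0.3823, 0.0378]
eef_rot: [3.14, -0.0, 1.769]
force: [-0.5, 0.6, 3.2]
grip_width: 0.0156
grip_force: 50.0
time_s: 35.2
ee_pos: [0.443, -0.3821, 0.1019]
eef_rot: [3.14, -0.001, 1.769]
force: [0.1, -0.4, -2.1]
grip_width: 0.016
grip_force: 50.0
now [ 0.443  -0.3821  0.1019] [ 3.140e+00 -1.000e-03  1.769e+00] w 0.016 F [ 0.1 -0.4 -2.1] t 35.2
   [0.317, -0.03, 0.004] [0.001, -0.001, 0.417] rows 4.4 q6 -0.07
--
   [-0.0, -0.0, 0.104] [0.0, 0.0, 0.0] rows 1.0 q6 -0.07
--
```

```bash
python3 -m pendant '[0.06,-0.006,0,0,0,0.08,-1, 0.13,-0.013,0,0,0,0.17,-1, 0.2,-0.02,0,0,0,0.26,-1, 0.26,-0.026,0.003,0,0,0.34,-1, 0.317,-0.03,0.004,0,0,0.417,-1, 0.317,-0.03,0.004,0,0,0.417,-1, 0.317,-0.03,0.004,0,0,0.417,-1, 0.317,-0.03,0.06,0,0,0.417,-1, 0.317,-0.03,0.1,0,0,0.417,-1, 0.317,-0.03,0.107,0,0,0.417,-1, 0.317,-0.03,0.107,0,0,0.417,-1, 0.317,-0.03,0.107,0,0,0.417,-1]'
python3 - <<'E'
from h import *
a=CH[2]
plan([[(*ch(-83),.048,a)]])
E
```

```text
time_s: 36.4
ee_pos: [0.3978, -0.2303, 0.0497]
eef_rot: [3.14, -0.001, 1.114]
force: [-0.8, 0.2, -0.2]
grip_width: 0.0154
grip_force: 50.0
now [ 0.3978 -0.2303  0.0497] [ 3.140e+00 -1.000e-03  1.114e+00] w 0.0154 F [-0.8  0.2 -0.2] t 36.4
   [0.291, -0.002, 0.004] [0.001, -0.001, 0.0] rows 2.9 q6 0.25
--
```

```bash
python3 -m pendant '[0,0,0.004,0,0,0,-1, 0.02,0,0.004,0,0,0,-1, 0.045,0,0.004,0,0,0,-1, 0.07,-0.001,0.004,0,0,0,-1, 0.095,-0.001,0.004,0,0,0,-1, 0.12,-0.001,0.004,0,0,0,-1, 0.145,-0.001,0.004,0,0,0,-1, 0.17,-0.001,0.004,0,0,0,-1, 0.17,-0.001,0.004,0,0,0,-1]'
python3 -m pendant '[0.025,0,0,0,0,0,-1, 0.05,0,0,0,0,0,-1, 0.075,0,0,0,0,0,-1, 0.1,0,0,0,0,0,-1, 0.121,0,0,0,0,0,-1, 0.121,0,0,0,0,0,-1]'
python3 -m pendant '[-0.05,0,0,0,0,0,-1, -0.13,0,0,0,0,0,-1, -0.21,0,-0.002,0,0,0,-1, -0.29,0,-0.01,0,0,0,-1, -0.29,0,-0.06,0,0,0,-1, -0.29,0,-0.106,0,0,0,-1, -0.29,0,-0.106,0,0,0,-1, -0.29,0,-0.106,0,0,0,-1]'
python3 - <<'E'
from h import *
plan([[(.4426,-.382,.10,1.765)]])
two("block_a",(*ch(-40),1.113),.012); two("block_a",(.578,-.172,2.16))
E
```

```text
time_s: 37.3
ee_pos: [0.4351, -0.152, 0.0472]
eef_rot: [3.141, -0.002, 1.115]
force: [-0.2, 1.1, -2.3]
grip_width: 0.0155
grip_force: 50.0
time_s: 37.9
ee_pos: [0.4618, -0.0978, 0.0473]
eef_rot: [3.141, -0.002, 1.115]
force: [0.7, -0.1, -2.8]
grip_width: 0.0162
grip_force: 50.0
time_s: 38.7
ee_pos: [0.3971, -0.2292, 0.0998]
eef_rot: [3.14, -0.001, 1.114]
force: [0.6, 0.8, -1.7]
grip_width: 0.0159
grip_force: 50.0
now [ 0.3971 -0.2292  0.0998] [ 3.140e+00 -1.000e-03  1.114e+00] w 0.0159 F [ 0.6  0.8 -1.7] t 38.7
   [-0.234, 0.217, -0.001] [0.001, -0.001, -0.415] rows 4.3 q6 -0.91
--
block_a not seen
block_a 1 [0.5774, -0.1725, 2.1529] err 0.077 [[0.577, -0.173, 2.153]]
```

```bash
python3 -m pendant '[-0.05,0.05,0,0,0,-0.09,-1, -0.1,0.095,0,0,0,-0.18,-1, -0.15,0.14,0,0,0,-0.27,-1, -0.19,0.18,0,0,0,-0.35,-1, -0.234,0.217,0,0,0,-0.415,-1, -0.234,0.217,0,0,0,-0.415,-1, -0.234,0.217,0,0,0,-0.415,-1, -0.234,0.217,0,0,0,-0.415,-1]'
python3 -m pendant '[0,0,0.06,0,0,0,-1, 0,0,0.105,0,0,0,-1, 0,0,0.12,0,0,0,-1, 0,0,0.123,0,0,0,-1, 0,0,0.123,0,0,0,-0.3, 0,0,0.123,0,0,0,-0.3, 0,0,0.123,0,0,0,-0.3, 0,0,0.06,0,0,0,-0.3, 0,0,-0.04,0,0,0,-0.3, 0,0,-0.08,0,0,0,0.8, 0,0,-0.08,0,0,0,0.8, 0,0,-0.08,0,0,0,0.8]'
python3 - <<'E'
from h import *
b=two("block_a",(.5774,-.1725,2.15)); y=b[2]-np.pi/2
two("push_stick",(.4426,-.382,1.76),.004)
plan([[(.5,-.3,.13,1.2)],[(b[0],b[1],.10,y)],[(b[0],b[1],.005,y)],[(b[0],b[1],.08,y)],[(*ch(-76),.08,CH[2]-np.pi/2)],[(*ch(-76),.018,CH[2]-np.pi/2)]])
E
```

```text
time_s: 39.9
ee_pos: [0.4427, -0.3812, 0.0998]
eef_rot: [3.14, -0.001, 1.765]
force: [0.3, -0.2, -2.6]
grip_width: 0.0159
grip_force: 50.0
time_s: 41.1
ee_pos: [0.4427, -0.382, 0.1398]
eef_rot: [3.14, -0.001, 1.765]
force: [-0.2, 0.4, 0.3]
grip_width: 0.0534
grip_force: 0.0
block_a 1 [0.5786, -0.1716, 2.1667] err 0.07 [[0.579, -0.171, 2.16]]
push_stick 1 [0.4439, -0.3805, 1.7766] err 0.419 [[0.444, -0.38, 1.777]]
now [ 0.4427 -0.382   0.1395] [ 3.141e+00 -1.000e-03  1.765e+00] w 0.0833 F [ 1.   0.5 -0.5] t 41.5
   [0.139, 0.144, 0.019] [0.0, -0.001, 0.36] rows 3.8 q6 -0.17
--
   [0.296, 0.053, 0.06] [0.0, -0.0, 0.385] rows 4.0 q6 0.69
--
   [0.0, -0.0, 0.19] [0.0, 0.0, 0.0] rows 1.9 q6 0.69
--
   [0.0, 0.0, -0.15] [0.0, 0.0, 0.0] rows 1.5 q6 0.69
--
   [-0.101, -0.258, -0.0] [-0.0, -0.0, 0.671] rows 7.0 q6 1.83
--
   [0.0, -0.0, 0.124] [0.0, 0.0, 0.0] rows 1.2 q6 1.83
--
```

```bash
python3 -m pendant '[0.139,0.144,0.019,0,0,0.36,0.85, 0.139,0.144,0.019,0,0,0.36,0.85, 0.139,0.144,0.019,0,0,0.36,0.85, 0.139,0.144,0.019,0,0,0.36,0.85, 0.139,0.144,0.019,0,0,0.36,0.85, 0.139,0.144,0.019,0,0,0.36,0.85]' 30
python3 -m pendant '[0.296,0.053,0.06,0,0,0.385,0.85, 0.296,0.053,0.06,0,0,0.385,0.85, 0.296,0.053,0.06,0,0,0.385,0.85, 0.296,0.053,0.06,0,0,0.385,0.85, 0.296,0.053,0.06,0,0,0.385,0.85, 0.296,0.053,0.06,0,0,0.385,0.85, 0.296,0.053,0.06,0,0,0.385,0.85]'
python3 -m pendant '[0,0,0.1,0,0,0,0.85, 0,0,0.17,0,0,0,0.85, 0,0,0.19,0,0,0,0.85, 0,0,0.19,0,0,0,0.85, 0,0,0.19,0,0,0,-1, 0,0,0.19,0,0,0,-1, 0,0,0.19,0,0,0,-1, 0,0,0.19,0,0,0,-1, 0,0,0.13,0,0,0,-1, 0,0,0.04,0,0,0,-1, 0,0,0.04,0,0,0,-1]'
python3 -c "
from h import *
plan([[(*ch(-76),.08,CH[2]-np.pi/2)]])"
```

```text
time_s: 42.1
ee_pos: [0.4999, -0.3001, 0.1305]
eef_rot: [3.141, -0.001, 1.204]
force: [-0.7, -0.3, 0.6]
grip_width: 0.087
grip_force: 0.0
time_s: 42.8
ee_pos: [0.5782, -0.1721, 0.1009]
eef_rot: [-3.141, -0.002, 0.598]
force: [-0.5, -0.5, -0.2]
grip_width: 0.0867
grip_force: 0.0
time_s: 43.9
ee_pos: [0.581, -0.1724, 0.0871]
eef_rot: [3.134, -0.007, 0.595]
force: [0.4, 0.0, -0.2]
grip_width: 0.0637
grip_force: 30.0
now [ 0.581  -0.1724  0.0871] [ 3.134 -0.007  0.595] w 0.0637 F [ 0.4  0.  -0.2] t 43.9
   [-0.105, -0.262, 0.011] [0.002, -0.007, 0.67] rows 7.0 q6 1.83
--
```

```bash
python3 -m pendant '[-0.014,-0.037,0,0,0,0.09,-1, -0.028,-0.073,0,0,0,0.18,-1, -0.042,-0.11,0,0,0,0.27,-1, -0.056,-0.146,0,0,0,0.36,-1, -0.07,-0.18,0,0,0,0.45,-1, -0.085,-0.22,0,0,0,0.56,-1, -0.101,-0.258,0,0,0,0.671,-1, -0.101,-0.258,0,0,0,0.671,-1, -0.101,-0.258,0,0,0,0.671,-1, -0.101,-0.258,0,0,0,0.671,-1]'
python3 -m pendant '[0,0,0.05,0,0,0,-1, 0,0,0.1,0,0,0,-1, 0,0,0.12,0,0,0,-1, 0,0,0.127,0,0,0,-1, 0,0,0.127,0,0,0,-1]'
python3 -m pendant '[0,0,0,0,0,0,0.6, 0,0,0,0,0,0,0.6, 0,0,-0.002,0,0,0,0.6, 0,0,-0.002,0,0,0,0.6, 0,0,-0.06,0,0,0,0.6, 0,0,-0.16,0,0,0,0.6, 0,0,-0.26,0,0,0,0.6, 0,0,-0.3,0,0,0,0.2, 0,0,-0.3,0,0,0,0.2, 0,0,-0.3,0,0,0,0.2]'
python3 - <<'E'
from h import *
plan([[(.45,-.22,.165,.6)],[(.4430,-.3815,.14,1.765)],[(.443,-.3815,.037,1.765)]])
E
```

```text
time_s: 44.9
ee_pos: [0.4645, -0.0932, 0.0809]
eef_rot: [-3.14, -0.001, -0.457]
force: [0.1, -0.5, -0.6]
grip_width: 0.0637
grip_force: 30.0
time_s: 45.4
ee_pos: [0.4647, -0.0932, 0.0178]
eef_rot: [-3.14, -0.001, -0.458]
force: [-0.5, -0.7, -0.8]
grip_width: 0.0636
grip_force: 30.0
time_s: 46.4
ee_pos: [0.4639, -0.0931, 0.1668]
eef_rot: [-3.14, -0.0, -0.459]
force: [-0.9, 1.1, -1.2]
grip_width: 0.0572
grip_force: 0.0
now [ 0.4639 -0.0931  0.1668] [-3.14  -0.    -0.459] w 0.0572 F [-0.9  1.1 -1.2] t 46.4
   [0.087, 0.24, 0.003] [-0.001, -0.001, -0.674] rows 7.1 q6 0.52
--
   [-0.194, 0.259, 0.05] [-0.0, 0.0, -0.742] rows 7.8 q6 -0.91
--
   [0.0, -0.0, 0.206] [0.0, 0.0, 0.0] rows 2.1 q6 -0.91
--
```

```bash
python3 -m pendant '[0.087,0.24,0.003,0,0,-0.674,0.2, 0.087,0.24,0.003,0,0,-0.674,0.2, 0.087,0.24,0.003,0,0,-0.674,0.2, 0.087,0.24,0.003,0,0,-0.674,0.2, 0.087,0.24,0.003,0,0,-0.674,0.2, 0.087,0.24,0.003,0,0,-0.674,0.2, 0.087,0.24,0.003,0,0,-0.674,0.2, 0.087,0.24,0.003,0,0,-0.674,0.2, 0.087,0.24,0.003,0,0,-0.674,0.2, 0.087,0.24,0.003,0,0,-0.674,0.2]'
python3 -m pendant '[-0.194,0.259,0.05,0,0,-0.742,0.2, -0.194,0.259,0.05,0,0,-0.742,0.2, -0.194,0.259,0.05,0,0,-0.742,0.2, -0.194,0.259,0.05,0,0,-0.742,0.2, -0.194,0.259,0.05,0,0,-0.742,0.2, -0.194,0.259,0.05,0,0,-0.742,0.2, -0.194,0.259,0.05,0,0,-0.742,0.2, -0.194,0.259,0.05,0,0,-0.742,0.2, -0.194,0.259,0.05,0,0,-0.742,0.2, -0.194,0.259,0.05,0,0,-0.742,0.2, -0.194,0.259,0.05,0,0,-0.742,0.2]'
python3 - <<'E'
from h import *
plan([[(.443,-.3815,.037,1.765)]])
two("block_a",(*ch(-76),1.113),.012)
E
```

```text
time_s: 47.4
ee_pos: [0.4496, -0.2198, 0.1645]
eef_rot: [-3.14, -0.001, 0.598]
force: [0.9, 0.3, 0.7]
grip_width: 0.0565
grip_force: 0.0
time_s: 48.5
ee_pos: [0.4431, -0.3816, 0.1402]
eef_rot: [3.14, -0.001, 1.762]
force: [-0.1, 0.5, -0.5]
grip_width: 0.0562
grip_force: 0.0
now [ 0.4431 -0.3816  0.1402] [ 3.140e+00 -1.000e-03  1.762e+00] w 0.0562 F [-0.1  0.5 -0.5] t 48.5
   [-0.0, -0.0, 0.206] [0.001, -0.001, -0.002] rows 2.1 q6 -0.91
--
block_a 1 [0.4627, -0.0937, 1.152] err 0.09 [[0.463, -0.094, 1.152]]
```

```bash
python3 -m pendant '[0,0,0.09,0,0,-0.002,0.2, 0,0,0.17,0,0,-0.002,0.2, 0,0,0.206,0,0,-0.002,0.2, 0,0,0.206,0,0,-0.002,0.2, 0,0,0.206,0,0,-0.002,-1, 0,0,0.206,0,0,-0.002,-1, 0,0,0.206,0,0,-0.002,-1, 0,0,0.206,0,0,-0.002,-1, 0,0,0.206,0,0,-0.002,-1, 0,0,0.206,0,0,-0.002,-1]' 50
python3 -m pendant '[0,0,0,0,0,0,-1, 0,0,-0.08,0,0,0,-1, 0,0,-0.13,0,0,0,-1, 0,0,-0.13,0,0,0,-1, 0,0,-0.13,0,0,0,-1]'
python3 -m pendant '[0.06,-0.006,0,0,0,0.08,-1, 0.13,-0.013,0,0,0,0.17,-1, 0.2,-0.02,0,0,0,0.26,-1, 0.26,-0.026,0.003,0,0,0.34,-1, 0.317,-0.03,0.004,0,0,0.417,-1, 0.317,-0.03,0.004,0,0,0.417,-1, 0.317,-0.03,0.004,0,0,0.417,-1, 0.317,-0.03,0.06,0,0,0.417,-1, 0.317,-0.03,0.1,0,0,0.417,-1, 0.317,-0.03,0.107,0,0,0.417,-1, 0.317,-0.03,0.107,0,0,0.417,-1, 0.317,-0.03,0.107,0,0,0.417,-1]'
python3 - <<'E'
from h import *
a=CH[2]
plan([[(*ch(-82),.048,a)]])
E
```

```text
time_s: 49.7
ee_pos: [0.4434, -0.3816, 0.0378]
eef_rot: [3.14, -0.0, 1.769]
force: [0.2, 0.2, 4.1]
grip_width: 0.0157
grip_force: 50.0
time_s: 50.2
ee_pos: [0.4429, -0.3814, 0.1019]
eef_rot: [3.14, -0.001, 1.769]
force: [0.1, 0.5, -2.9]
grip_width: 0.0161
grip_force: 50.0
time_s: 51.4
ee_pos: [0.3977, -0.2296, 0.0497]
eef_rot: [3.14, -0.001, 1.114]
force: [0.0, 0.8, -1.3]
grip_width: 0.0157
grip_force: 50.0
now [ 0.3977 -0.2296  0.0497] [ 3.140e+00 -1.000e-03  1.114e+00] w 0.0157 F [ 0.   0.8 -1.3] t 51.4
   [0.291, -0.001, 0.004] [0.001, -0.001, 0.0] rows 2.9 q6 0.25
--
```

```bash
python3 -m pendant '[0,0,0.004,0,0,0,-1, 0.02,0,0.004,0,0,0,-1, 0.045,0,0.004,0,0,0,-1, 0.07,-0.001,0.004,0,0,0,-1, 0.095,-0.001,0.004,0,0,0,-1, 0.12,-0.001,0.004,0,0,0,-1, 0.145,-0.001,0.004,0,0,0,-1, 0.17,-0.001,0.004,0,0,0,-1, 0.17,-0.001,0.004,0,0,0,-1]'
python3 -m pendant '[0.025,0,0,0,0,0,-1, 0.05,0,0,0,0,0,-1, 0.075,0,0,0,0,0,-1, 0.1,0,0,0,0,0,-1, 0.125,0,0,0,0,0,-1, 0.125,0,0,0,0,0,-1]'
python3 -m pendant '[-0.05,0,0,0,0,0,-1, -0.13,0,0,0,0,0,-1, -0.21,0,-0.002,0,0,0,-1, -0.294,0,-0.01,0,0,0,-1, -0.294,0,-0.06,0,0,0,-1, -0.294,0,-0.106,0,0,0,-1, -0.294,0,-0.106,0,0,0,-1, -0.294,0,-0.106,0,0,0,-1]'
python3 - <<'E'
from h import *
plan([[(.443,-.3815,.10,1.765)]])
two("block_a",(*ch(-40),1.113),.012)
p=vision.camera("top"); overlay(p,[],"f1",(110,170,310,300),3.9)
E
```

```text
time_s: 52.3
ee_pos: [0.435, -0.1513, 0.0472]
eef_rot: [3.141, -0.002, 1.115]
force: [0.2, -0.6, -1.9]
grip_width: 0.0159
grip_force: 50.0
time_s: 52.9
ee_pos: [0.4627, -0.0951, 0.0473]
eef_rot: [3.141, -0.002, 1.115]
force: [-0.3, -0.3, -0.7]
grip_width: 0.0157
grip_force: 50.0
time_s: 53.7
ee_pos: [0.397, -0.2284, 0.0998]
eef_rot: [3.14, -0.001, 1.114]
force: [-1.4, 0.2, -2.0]
grip_width: 0.0157
grip_force: 50.0
now [ 0.397  -0.2284  0.0998] [ 3.140e+00 -1.000e-03  1.114e+00] w 0.0157 F [-1.4  0.2 -2. ] t 53.7
   [-0.234, 0.218, -0.001] [0.001, -0.001, -0.415] rows 4.3 q6 -0.91
--
block_a not seen
```

View pics/f1.png

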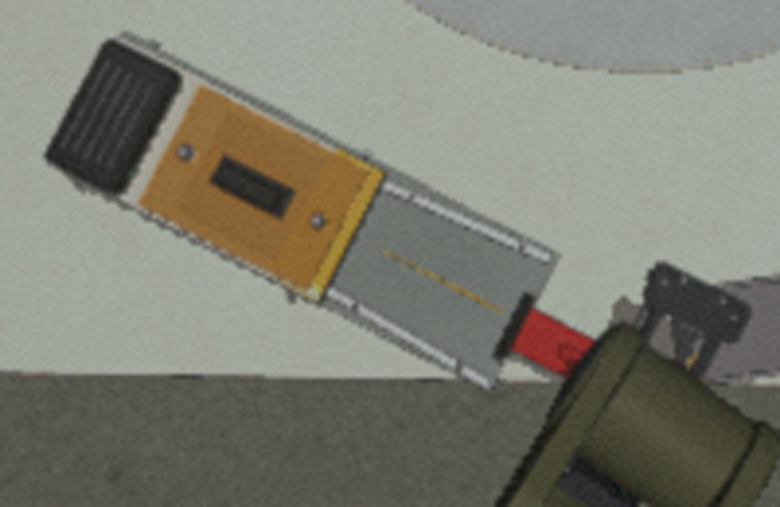

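```bash
python3 -m pendant '[-0.05,0.05,0,0,0,-0.09,-1, -0.1,0.095,0,0,0,-0.18,-1, -0.15,0.14,0,0,0,-0.27,-1, -0.19,0.18,0,0,0,-0.35,-1, -0.234,0.218,0,0,0,-0.415,-1, -0.234,0.218,0,0,0,-0.415,-1, -0.234,0.218,0,0,0,-0.415,-1, -0.234,0.218,0,0,0,-0.415,-1]'
python3 -m pendant '[0,0,0.06,0,0,0,-1, 0,0,0.105,0,0,0,-1, 0,0,0.12,0,0,0,-1, 0,0,0.123,0,0,0,-1, 0,0,0.123,0,0,0,-0.3, 0,0,0.123,0,0,0,-0.3, 0,0,0.123,0,0,0,-0.3, 0,0,0.06,0,0,0,-0.3, 0,0,-0.04,0,0,0,-0.3, 0,0,-0.14,0,0,0,-0.3, 0,0,-0.2,0,0,0,-0.3, 0,0,-0.2,0,0,0,-0.3]'
python3 -m pendant '[0.1,0,0,0,0,0,-0.3, 0.2,0,-0.05,0,0,0,-0.3, 0.3,0,-0.05,0,0,0,-0.3, 0.4,0,-0.05,0,0,0,-0.3, 0.4,0,-0.05,0,0,0,-0.3, 0.4,0,-0.05,0,0,0,-0.3, 0.4,0,-0.05,0,0,0,-0.3]'
python3 - <<'E'
from h import *
plan([])
p=vision.camera("top"); two("push_stick",(.4426,-.382,1.76),.004); overlay(p,[],"f2",(110,110,370,290),3)
E
```

```text
time_s: 54.75
ee_pos: [0.443, -0.3808, 0.0995]
eef_rot: [3.141, -0.002, 1.765]
force: [-0.5, 0.4, -2.2]
grip_width: 0.0157
grip_force: 50.0
time_s: 55.95
ee_pos: [0.4442, -0.3828, 0.2053]
eef_rot: [3.135, 0.006, 1.765]
force: [0.5, 0.6, -0.2]
grip_width: 0.0329
grip_force: 0.0
time_s: 56.65
ee_pos: [0.4046, -0.1862, 0.2249]
eef_rot: [3.14, -0.001, 1.765]
force: [-0.2, 0.0, 0.2]
grip_width: 0.0332
grip_force: 0.0
now [ 0.4046 -0.1862  0.2249] [ 3.140e+00 -1.000e-03  1.765e+00] w 0.0332 F [-0.2  0.   0.2] t 56.6
push_stick 1 [0.4432, -0.3793, 1.7673] err 0.095 [[0.443, -0.379, 1.764]]
```

View pics/f2.png

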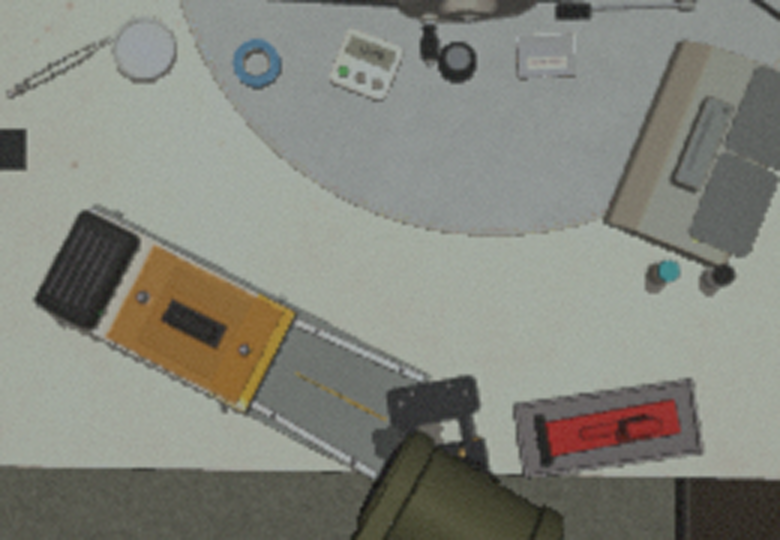

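The picture shows the shield seated with both pins through it, an empty infeed, the stick standing in its tray, and the vial, timer and tape where they were.

```bash
python3 -c "
from station import order
print(order.hand_in())"
```

```text
the job is handed in; nothing more can be done
None
```

The job is handed in at about 57 s: the shield is seated over both pins, all three blocks were pushed fully into the chamber with the stick, the stick is back in its rest, and the vial, timer and tape are untouched; the blocks measured about 63 x 38 mm, not 61 x 74 mm.

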